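# Wipe the feed-bottle carrier clean and load it at the pump

## Task

Lift the hanging scraper up and off its fork and use it to wipe every loose cap off the carrier's plate, over the open edge into the yellow waste tray; the caps are contaminated, so touch them only with the scraper. Then stand the scraper upright in the dark steel soak pan, push the carrier along its rail fully home against the green end stop at the pump, and stand every amber feed bottle upright on the wiped plate. Do not knock over or shift the beaker, the white jar or the wash bottle.

Things in the scene. Friction and masses are not known exactly. Their poses are not given: they have to be found in the camera images.
- scraper: Scraper, 123 mm tall, 220 g. Origin: centre of underside; z up the handle, y along the blade. Heights z: blue block with black lip 30 (x) x 90 (y) 0-28; neck 14 x 14 28-75; collar 36 x 36 75-83; orange grip 24 x 24 83-123 (grasp at about 106, so that the fingertips stay above the collar). Starts hanging by its collar in the fork, underside 90 mm above the bench. Stands by itself.
- fork (a point): Middle of the steel fork holding the scraper's collar, 165 mm above the bench, level with the tops of its two prongs (10 mm thick, 24 mm gap). Open ends 35 mm towards fork -x, tips upturned 13 mm: lift the scraper 20-30 mm (above 35 its block hits the prongs), then draw it 100 mm to -x. Post 55 mm to +x; nothing of it higher than 178 mm. Foot plate 110 x 120 mm.
- carrier (a joint): Position of the carrier along its rail (m): about 0 to 0.015 at the start, at the wiping station; 0.200 fully home against the green end stop at the pump. It slides with about 2.5 N of friction and stays where it is left.
- plate (a point): Centre of the top of the carrier's white plate, 80 mm above the bench; moves with the carrier. Plate 170 (x) x 190 (y) mm, with blue lips 5 mm wide and 18 mm high on three sides: far (+x) and both ends. The near (-x) edge, 85 mm from the centre, is open and overhangs the waste tray while at the wiping station. The carrier slides to this point's +y.
- paddle (a point): Middle of the top of the carrier's upright orange push paddle: 40 (x) x 12 (y) x 55 mm high, standing on a tab at plate height 140 mm to -y of the plate's centre. Push its -y face towards +y.
- waste_tray: Fixed yellow open waste tray, 130 (x) x 220 (y) x 50 mm high, walls 4 mm, in front of the plate's open edge at the wiping station, reaching 12 mm under the plate. Origin: centre of its underside.
- soak_pan: Fixed dark steel open pan, 120 (x) x 170 (y) x 35 mm high, walls and floor 4 mm. Origin: centre of its underside. The scraper stands in it, blade along the pan's y.
- beaker: Open glass beaker, 60 mm across, 50 mm tall; bystander. Origin: centre of underside.
- jar: White jar, 56 mm across, 60 mm tall; bystander. Origin: centre of underside.
- wash_bottle: White wash bottle with red cap, 60 mm across, 150 mm tall; bystander. Origin: centre of underside.
- cap0: Snapped-off plastic cap: disc 32 mm across, 10 mm thick, 12 g, starting flat on the plate its edge at least 10 mm from the side lips and 50 mm from the far lip. Between three and six of the six are present. Origin: centre of its underside.
- cap1: Snapped-off plastic cap: disc 32 mm across, 10 mm thick, 12 g, starting flat on the plate its edge at least 10 mm from the side lips and 50 mm from the far lip. Between three and six of the six are present. Origin: centre of its underside.
- cap2: Snapped-off plastic cap: disc 32 mm across, 10 mm thick, 12 g, starting flat on the plate its edge at least 10 mm from the side lips and 50 mm from the far lip. Between three and six of the six are present. Origin: centre of its underside.
- cap3: Snapped-off plastic cap: disc 32 mm across, 10 mm thick, 12 g, starting flat on the plate its edge at least 10 mm from the side lips and 50 mm from the far lip. Between three and six of the six are present. Origin: centre of its underside.
- cap4: Snapped-off plastic cap: disc 32 mm across, 10 mm thick, 12 g, starting flat on the plate its edge at least 10 mm from the side lips and 50 mm from the far lip. Between three and six of the six are present. Origin: centre of its underside.
- cap5: Snapped-off plastic cap: disc 32 mm across, 10 mm thick, 12 g, starting flat on the plate its edge at least 10 mm from the side lips and 50 mm from the far lip. Between three and six of the six are present. Origin: centre of its underside.
- bottle0: Squat amber feed bottle, 250 g, 88 mm tall: body 70 mm across up to z 46, sloping shoulder up to z 56, blue screw cap 38 mm across from z 56 to 88 (grasp it there, from above). Two or three are present. Origin: centre of underside.
- bottle1: Squat amber feed bottle, 250 g, 88 mm tall: body 70 mm across up to z 46, sloping shoulder up to z 56, blue screw cap 38 mm across from z 56 to 88 (grasp it there, from above). Two or three are present. Origin: centre of underside.
- bottle2: Squat amber feed bottle, 250 g, 88 mm tall: body 70 mm across up to z 46, sloping shoulder up to z 56, blue screw cap 38 mm across from z 56 to 88 (grasp it there, from above). Two or three are present. Origin: centre of underside.
Mind the look-alikes: they are no part of the job. Leave any turquoise look-alike of the scraper alone.

How it is judged (in metres and radians):
On the way, in this order (a step that is already met when the one before it is completed fails the run):
1. the scraper is lifted off its fork (horizontal distance between scraper and fork above 0.06 m and height (world z) of scraper above 0.05 m), for 0.1 s.
2. every cap is wiped off the plate into the waste tray (x of cap0 in the frame of waste_tray between -0.066 and 0.066 m and y of cap0 in the frame of waste_tray between -0.111 and 0.111 m and height (world z) of each of cap0, cap1, cap2, cap3, cap4, cap5 below 0.05 m and x of cap1 in the frame of waste_tray between -0.066 and 0.066 m and y of cap1 in the frame of waste_tray between -0.111 and 0.111 m and x of cap2 in the frame of waste_tray between -0.066 and 0.066 m and y of cap2 in the frame of waste_tray between -0.111 and 0.111 m and x of cap3 in the frame of waste_tray between -0.066 and 0.066 m and y of cap3 in the frame of waste_tray between -0.111 and 0.111 m and x of cap4 in the frame of waste_tray between -0.066 and 0.066 m and y of cap4 in the frame of waste_tray between -0.111 and 0.111 m and x of cap5 in the frame of waste_tray between -0.066 and 0.066 m and y of cap5 in the frame of waste_tray between -0.111 and 0.111 m), for 0.2 s.
3. the carrier is pushed home at the pump (value of joint carrier above 0.192 m), for 0.2 s.
At the end, for the whole second after the job is handed in: All caps in the yellow tray; scraper standing in the soak pan (tilt < 0.15 rad); carrier joint > 0.192; each bottle upright (tilt < 0.1 rad) on the plate, centre within -58..55 mm in x and 66 mm in y of the plate centre; all at rest (all of step 2 and value of joint carrier above 0.192 m and x of scraper in the frame of soak_pan between -0.06 and 0.06 m and y of scraper in the frame of soak_pan between -0.085 and 0.085 m and height (world z) of scraper below 0.02 m and angle between scraper's own z axis and vertical below 0.15 rad and linear speed of each of scraper, bottle0, bottle1, bottle2 below 0.02 m/s and x of bottle0 in the frame of plate between -0.058 and 0.055 m and y of bottle0 in the frame of plate between -0.066 and 0.066 m and z of bottle0 in the frame of plate between -0.006 and 0.008 m and angle between each of bottle0, bottle1, bottle2's own z axis and vertical below 0.1 rad and x of bottle1 in the frame of plate between -0.058 and 0.055 m and y of bottle1 in the frame of plate between -0.066 and 0.066 m and z of bottle1 in the frame of plate between -0.006 and 0.008 m and x of bottle2 in the frame of plate between -0.058 and 0.055 m and y of bottle2 in the frame of plate between -0.066 and 0.066 m and z of bottle2 in the frame of plate between -0.006 and 0.008 m); the robot touches nothing.
It fails at once if the gripper or arm touches a cap (contact force between any of the fingers, the arm and cap0 above 0.3 N or contact force between any of the fingers, the arm and cap1 above 0.3 N or contact force between any of the fingers, the arm and cap2 above 0.3 N or contact force between any of the fingers, the arm and cap3 above 0.3 N or contact force between any of the fingers, the arm and cap4 above 0.3 N or contact force between any of the fingers, the arm and cap5 above 0.3 N).
It fails at once if a bystander is knocked over or shifted by more than 6 cm (angle between any of beaker, jar, wash_bottle's own z axis and vertical above 0.5 rad or distance of any of beaker, jar, wash_bottle from where it was at the start of the episode above 0.06 m).
Of cap0, cap1, cap2, cap3, cap4, cap5 only 3 to 6 are there at a start; the rules pass over those that are not, and their reading is None.
Of bottle0, bottle1, bottle2 only 2 to 3 are there at a start; the rules pass over those that are not, and their reading is None.
At some moment in a run one of bottle0, bottle1, bottle2 may be knocked a few centimetres aside while the robot is not near it.
Once in a run the grip may slacken for a moment while it holds something.
It also fails if it takes over 208 s, if anything falls off the work surface, if the arm or the gripper's body presses on something with over 40 N, if the wrist force passes 120 N, or if a joint passes its speed limit or range.

## Robot

A 6-joint arm with a two-finger parallel gripper is mounted at the origin on the work surface. World frame = base frame: x ahead of the robot, y to its left, z up, the work surface at z = 0. Lengths are in mm, angles in rad, forces in N, time in s.
With the tool pointing down it reaches from about 250 to 775 mm from the base axis. Payload 4 kg.
Tool frame: the origin (TCP) lies between the finger pads; the fingertips stand 17 mm ahead of it and the grasp point (between the pads) lies 2 mm behind it (ctrl.nose_length is the z of the fingertips in the tool frame, in mm); z points along the fingers, x is the direction in which the jaws open and shut, and the axes are right-handed (so a half turn about z gives the same grasp; the last joint's range is limited). The gripper opens to 85 mm and grips with 20 to 120 N. Pads are 22 mm wide; open, the fingers measure 114 mm over their backs; the gripper's body (76 mm by 85 mm) begins 54 mm behind the grasp point. The pads swing forward as they close: fully open they stand 13 mm farther back than shut.
Start: joints at [-1.317, 0.087, 1.371, -0, 1.684, -0.103], TCP at [192.1, -515.377, 248.341] pointing down, gripper open.
Joint ranges: [-3.1, 3.1], [-0.76, 2.03], [0.27, 2.55], [-1.08, 4.22], [0.17, 2.65], [-2.57, 2.57]. Speed limits (rad/s): [2.79, 2.79, 3.14, 3.14, 3.14, 3.14].

## Interface

Orientations are given as [roll, pitch, yaw] about the fixed x, y, z axes, in that order (R = Rz(yaw) Ry(pitch) Rx(roll)).
In Python, from rig import ctrl gives the robot as it stands.
- The arm moves only by the tool servo_tool, never from a script. Its argument "rows" is a list of rows, each an object with "linear": the shift along the tool's x, y, z in units of 25 mm (1.0 is 25 mm), a list of three; "turn": the turn about the tool's z in units of 10 degrees (1.0 is 10 degrees); "jaw": the closure in counts, from 0 (fully open) to 255 (shut). A call has 1 to 10 rows; each row shifts and turns the commanded pose from where the row before left it, along the tool's axes as they then stand; what a row does not reach is not made up. A row lasts 1/8 s, in which the tool goes at most 62.5 mm and 10.7 degrees, less where a joint would pass 70% of its speed; a pose out of reach is approached as far as the arm can. A call is refused whole if a number of a shift passes 1 or a number of a turn 1, either way. A call with a gripper value outside its range is refused whole. The fingers move at their own pace and stop on an object; the grip force is fixed at half the most. Time passes only in rows, so rows that do not move let the fingers close. It gives the time, the measured TCP pose, the force and the opening at its end, in the units of the state.
- ctrl.get_state(): the state, without advancing time (a new reading comes with each control period).
- ctrl.camera(name): name is "scene" or "side" or "wrist"; returns a dict with "img" (400x640x3 uint8, blue, green, red), "range_z" (400x640 float32, mm along the optical axis (not along the pixel's ray), 0 where there is no reading), "fx", "fy", "cx", "cy" (pixels), "xyz" and "orientation" of the camera in the world. Camera axes: x right, y up, looking along -z (the intrinsics and any distortion apply to the point x, -y, -z); pixel columns grow to the right and rows downward; lengths in mm; the calibration is good to about 2 mm. The wrist camera is an equidistant fisheye: a pixel r from the principal point sees the ray r / f radians off the axis. A picture is of the moment at which its call begins.
- ctrl.job_done(): hands the job in, once; it reports no verdict.
The state is a dict: "clock": time; "joints": joint angles; "joint_vel": joint speeds; "joint_torque": joint torques, N m; "eef_pos": TCP position; "orientation": TCP orientation; "wrist_force": force on the tool from outside, world axes, zero at the start; "ft_torque": the same for the moment, N m; "width": opening from 0.0 (shut) to 1.0 (fully open).
Only numpy, scipy, OpenCV 4.12 (cv2) and the standard library are available. Lean on these libraries where they do the work, as an engineer would, in place of code of your own. Each camera call takes 0.05 s, during which the arm holds its last target.

## Working session

There is one attempt and no reset: what is moved stays moved. The work goes in short steps, Python scripts to look and compute and a tool call to move; the robot and the scene stay as the last step left them, time stands still between calls to the robot, and variables do not carry over. Pictures are saved under pics/ and viewed, and the job is handed in when it is done.

Besides the shell and the picture viewer there is one more tool, called after "Call:" as name(argument=value, ...), one argument or row to a line, values as JSON. servo_tool: Moves the arm, as the interface text tells. Its arguments: {"type":"object","properties":{"rows":{"type":"array"}},"required":["rows"]}

```bash
ls; mkdir -p pics; cat > h.py <<'E'
import numpy as np, cv2
from scipy.spatial.transform import Rotation as R
from rig import ctrl
def cam(n,f=None):
    c=ctrl.camera(n)
    if f: cv2.imwrite('pics/'+f,c['img'])
    np.savez('/tmp/'+n+'.npz',**{k:np.array(v) for k,v in c.items()})
    return c
def load(n): return dict(np.load('/tmp/'+n+'.npz'))
def rot(c): return R.from_euler('xyz',c['orientation']).as_matrix()
def P(c,u,v,z=None,win=2):
    """world point at pixel; depth, or plane z"""
    d=np.array([(u-c['cx'])/c['fx'],-(v-c['cy'])/c['fy'],-1.])
    M=rot(c);o=np.array(c['xyz'])
    if z is not None:
        w=M@d; return o+w*(z-o[2])/w[2]
    r=c['range_z'][int(v)-win:int(v)+win+1,int(u)-win:int(u)+win+1]; r=r[r>0]
    return o+M@d*np.median(r)
def cloud(c):
    v,u=np.mgrid[0:400,0:640]; r=c['range_z']
    d=np.stack([(u-c['cx'])/c['fx']*r,-(v-c['cy'])/c['fy']*r,-r],-1)
    return d@rot(c).T+np.array(c['xyz'])
E
python3 - <<'E'
from h import *
for n in('scene','side','wrist'):
    c=cam(n,n+'0.png'); print(n,c['fx'],c['cx'],c['cy'],c['xyz'],c['orientation'])
print(ctrl.get_state(),ctrl.nose_length)
E
```

```text
pics
scene 400.1919951183988 320.07415969835887 191.43359210134753 [1266.25858134  138.96510248  926.48034027] [ 0.7993692  -0.01730009  1.82118711]
side 406.8634909678406 321.5694272852233 209.17366643523746 [ 200.97919761 1066.15349439  847.39708422] [ 1.00861398  0.02172075 -2.91057295]
wrist 309.70691628693146 320.7203380414407 200.7083396209709 [ 266.34550255 -487.1043855   372.17581283] [-0.3140979   0.00198745 -1.21414081]
{'clock': 0.15, 'joints': array([-1.31706187e+00,  8.78163251e-02,  1.37193356e+00, -1.03802359e-05,
        1.68362358e+00, -1.03079223e-01]), 'joint_vel': array([-4.25121621e-04, -1.86838946e-03, -5.66867999e-03,  1.28025783e-05,
        3.71586109e-04,  4.30211664e-04]), 'joint_torque': array([ 1.63004170e-03, -3.52374315e+01, -3.13679338e+01, -2.03787163e-04,
        8.09084857e-03,  1.98138082e-05]), 'eef_pos': array([ 192.02059085, -514.99999517,  247.37758001]), 'orientation': array([-3.14141968e+00,  1.77241932e-03, -1.21398365e+00]), 'wrist_force': array([-0.14693938, -0.00936244, -0.0703621 ]), 'ft_torque': array([-0.01238549,  0.00805859, -0.03568438]), 'width': 0.9984081650547292} 17.0
```

View pics/scene0.png

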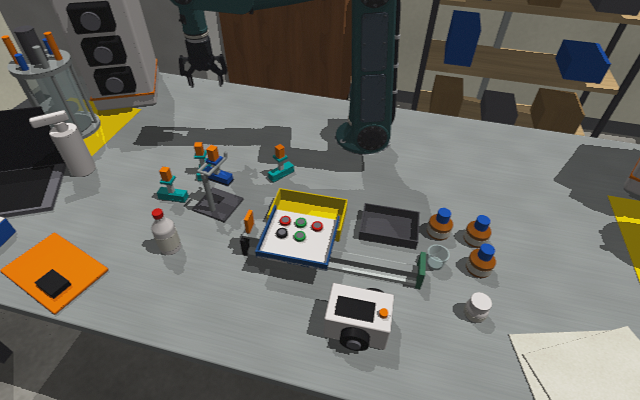

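View pics/side0.png

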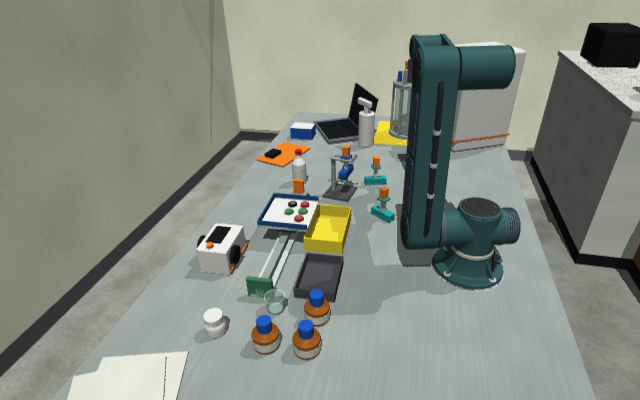

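View pics/wrist0.png

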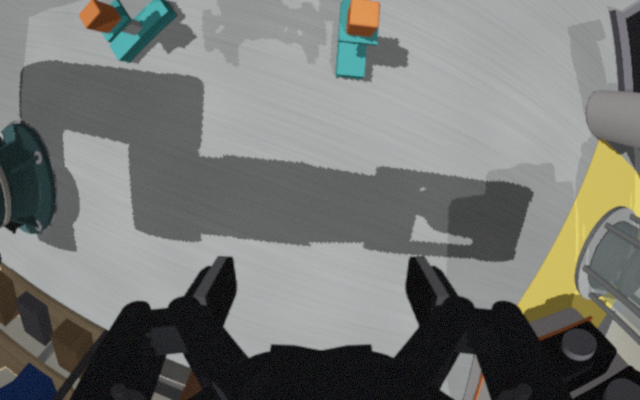

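The views show 5 caps on the plate, the blue scraper in the fork at scene pixel (212,175), 3 turquoise decoys, 3 bottles, the pan at (390,225) and the beaker at (437,257). I'll enlarge for measurements.

```bash
python3 - <<'E'
from h import *
c=load('scene'); 
a=cv2.resize(c['img'][130:290,130:350],None,fx=3.6,fy=3.6,interpolation=cv2.INTER_CUBIC);cv2.imwrite('pics/s1.png',a)
a=cv2.resize(c['img'][180:330,340:520],None,fx=4,fy=4,interpolation=cv2.INTER_CUBIC);cv2.imwrite('pics/s2.png',a)
c=load('side'); 
a=cv2.resize(c['img'][130:290,240:400],None,fx=3.7,fy=3.7,interpolation=cv2.INTER_CUBIC);cv2.imwrite('pics/s3.png',a)
E
```

```text
(no output)
```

View pics/s1.png

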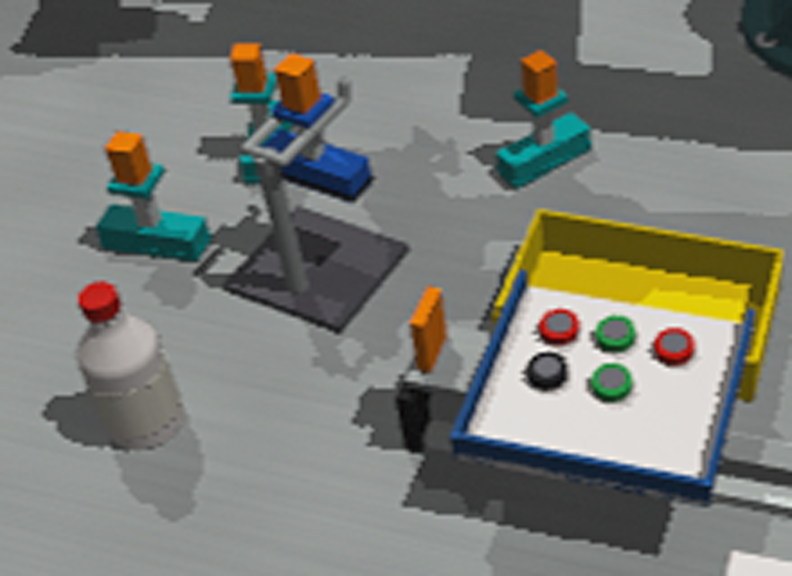

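View pics/s2.png

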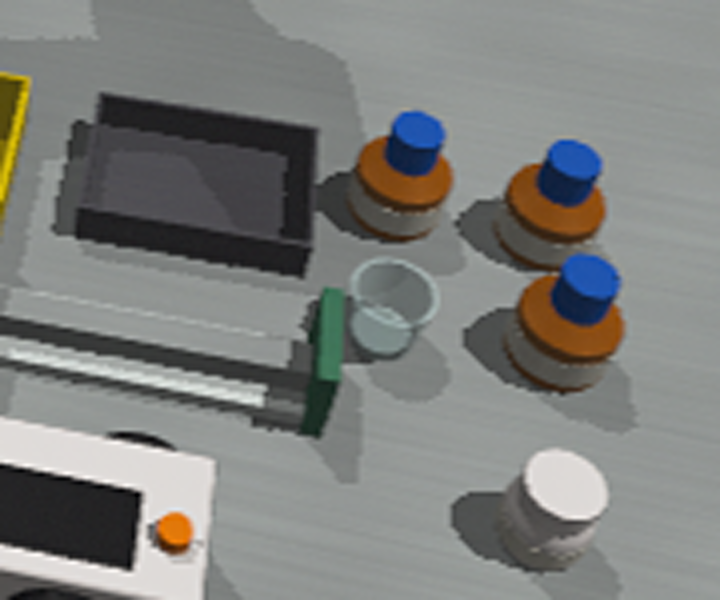

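View pics/s3.png

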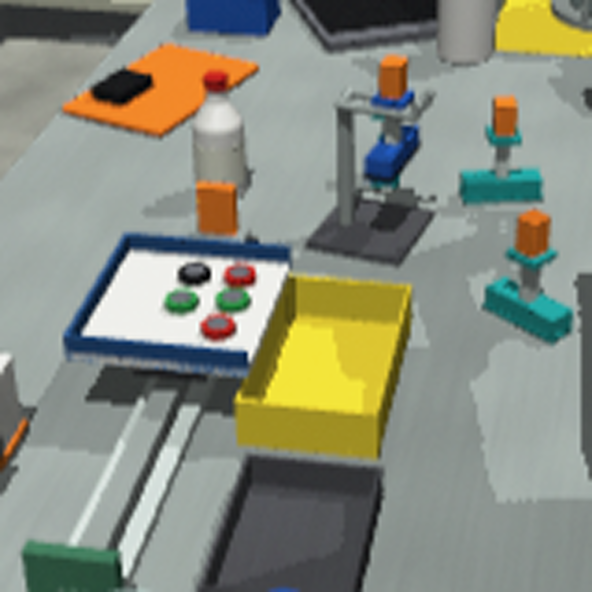

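```bash
python3 - <<'E'
from h import *
s=load('scene');d=load('side')
CS=cloud(s);CD=cloud(d)
def rect(name,pts):
    if len(pts)<10: print(name,len(pts));return
    r=cv2.minAreaRect(pts[:,:2].astype(np.float32)); print(name,len(pts),np.round(r[0],1),np.round(r[1],1),round(r[2],1),'z',np.round(np.percentile(pts[:,2],[5,50,95]),1))
def box(C,u0,u1,v0,v1,): return C[v0:v1,u0:u1]
for nm,c,C,regs in (('scene',s,CS,dict(plate=(255,345,200,268),pan=(352,425,200,250),tray=(262,350,186,260))),('side',d,CD,dict(plate=(255,320,190,235),tray=(300,356,200,256),pan=(290,345,250,305)))):
    hsv=cv2.cvtColor(c['img'],cv2.COLOR_BGR2HSV); 
    ok=c['range_z']>0
    for k,(u0,u1,v0,v1) in regs.items():
        B=C[v0:v1,u0:u1];H=hsv[v0:v1,u0:u1].astype(int);O=ok[v0:v1,u0:u1]
        z=B[...,2]
        if k=='plate':
            m=O&(H[...,1]<60)&(H[...,2]>150)&(abs(z-80)<8)
            rect(nm+' white',B[m])
            m=O&(H[...,0]>95)&(H[...,0]<125)&(H[...,1]>120)&(z>75)
            rect(nm+' lips',B[m])
            m=O&(abs(z-90)<4)&((H[...,1]>80)|(H[...,2]<120))&~((H[...,0]>95)&(H[...,0]<125)&(H[...,1]>120))
            n,l,st,ce=cv2.connectedComponentsWithStats(m.astype(np.uint8))
            for i in range(1,n):
                if st[i,4]>15: p=B[l==i]; print(' cap',np.round((p.max(0)+p.min(0))/2,1),st[i,4], ce[i]+[u0,v0])
        if k=='tray':
            m=O&(H[...,0]>20)&(H[...,0]<35)&(H[...,1]>120)&(z>44)&(z<56); rect(nm+' tray',B[m])
        if k=='pan':
            m=O&(z>29)&(z<42)&(H[...,2]<110); rect(nm+' pan',B[m])
    # blue caps, orange
    m=ok&(hsv[...,0]>95)&(hsv[...,0]<125)&(hsv[...,1]>150)
    n,l,st,ce=cv2.connectedComponentsWithStats(m.astype(np.uint8))
    for i in range(1,n):
        if 30<st[i,4]<1500:
            p=C[l==i]; zt=np.percentile(p[:,2],97); t=p[p[:,2]>zt-5]; rect(' %s blue (%d,%d)'%(nm,*ce[i]),t)
    m=ok&(hsv[...,0]>5)&(hsv[...,0]<18)&(hsv[...,1]>180)
    n,l,st,ce=cv2.connectedComponentsWithStats(m.astype(np.uint8))
    for i in range(1,n):
        if 30<st[i,4]<1500:
            p=C[l==i]; zt=np.percentile(p[:,2],97); t=p[p[:,2]>zt-5]; rect(' %s orange (%d,%d)'%(nm,*ce[i]),t)
    # fork: steel between z 160-180
E
```

```text
scene white 2225 [597.  -94.9] [155.9 228.1] 3.5 z [76.7 79.4 82. ]
scene lips 586 [607.5 -77.5] [172.  197.3] 2.3 z [81.7 95.4 99.1]
 cap [ 564.5 -126.4   89.2] 69 [284.79710145 220.10144928]
 cap [561.  -83.2  89.9] 72 [300.58333333 221.83333333]
 cap [559.6 -34.9  89.8] 75 [316.8  225.36]
 cap [ 609.3 -120.6   89.4] 78 [281.82051282 232.26923077]
 cap [605.7 -71.9  89.9] 75 [299.62666667 235.34666667]
scene pan 321 [441.5 160. ] [125.5 170.1] 2.0 z [29.5 33.5 36.9]
scene tray 240 [466.6 -86.9] [133.6 220.9] 1.7 z [44.5 48.4 51.6]
 scene blue (46,45) 11 [  192.9 -1101.4] [24.9  8.4] 49.4 z [325.4 327.3 329.4]
 scene blue (21,61) 19 [  312.8 -1097.3] [29.2 15.6] 40.2 z [325.2 328.  329.6]
 scene blue (213,160) 40 [ 460.4 -374.2] [35.1 36. ] 77.5 z [170.7 172.4 174.5]
 scene blue (207,168) 3
 scene blue (222,176) 100 [ 462.7 -359.1] [56.3 31.8] 82.5 z [115.7 117.6 120.3]
 scene blue (291,248) 312 [607.1 -73.9] [170.6 190. ] 2.6 z [95.  97.1 99.4]
 scene blue (443,215) 92 [414.2 304.5] [34.5 33.5] 20.8 z [84.9 87.  89.6]
 scene blue (481,222) 91 [413.2 413.7] [31.6 34.9] 79.4 z [85.1 
[... 2210 characters left out ...]
nge (284,153) 298 [ 810.2 -613. ] [236.6 412.6] 9.7 z [11.6 13.2 16.6]
 side orange (345,150) 17 [ 456.7 -373. ] [23.2 21.3] 71.8 z [210.4 212.7 214.7]
 side orange (376,160) 13 [ 350.1 -488.1] [16.5 26.3] 6.4 z [120.1 123.2 124.7]
 side orange (298,185) 21 [ 608.9 -209.9] [33.8 11.7] 10.2 z [130.7 133.4 136.8]
 side orange (383,192) 27 [ 291.4 -228.6] [23.9 22.1] 52.4 z [119.7 122.7 124.6]
 side orange (209,244) 24 [778.3 179.7] [14.7 20.4] 27.1 z [ 98.9 101.1 103.1]
 side orange (316,309) 92 [407.6 312.3] [52.2 50.2] 43.9 z [49.8 51.6 55.5]
 side orange (265,335) 111 [515.6 426.7] [51.6 48. ] 6.5 z [50.  52.1 55.3]
 side orange (306,341) 99 [409.7 426.8] [51.5 44.3] 13.3 z [50.4 52.4 55.9]
```

```bash
cat >> h.py <<'E'
def go(x,y,z,yawdeg,show=True):
    s=ctrl.get_state();p=s['eef_pos'];yaw=np.degrees(s['orientation'][2])
    t=(yaw-yawdeg+180)%360-180
    M=R.from_euler('xyz',[np.pi,0,np.radians(yawdeg)]).as_matrix()
    d=M.T@(np.array([x,y,z])-p)/25
    print('clock %.2f'%s['clock'],'pos',np.round(p,1),'yaw %.2f'%yaw,'tilt',np.round(s['orientation'][:2],3),'w %.3f'%s['width'],'F',np.round(s['wrist_force'],1))
    print('turn',round(t/10,3),'then lin',np.round(d,3),'rows>=',int(np.ceil(abs(d).max())), 'per row',np.round(d/np.ceil(abs(d).max()),3))
E
python3 - <<'E'
from h import *
go(458.8,-374.3,265,-101.3)
E
```

```text
clock 0.15 pos [ 192.  -515.   247.4] yaw -69.56 tilt [-3.141e+00  2.000e-03] w 0.998 F [-0.1 -0.  -0.1]
turn 3.174 then lin [-7.61  -9.362 -0.705] rows>= 10 per row [-0.761 -0.936 -0.07 ]
```

Call:
servo_tool(
  rows=[
    {"linear":[0,0,-0.2],"turn":0.79,"jaw":0},
    {"linear":[0,0,-0.2],"turn":0.79,"jaw":0},
    {"linear":[0,0,-0.2],"turn":0.79,"jaw":0},
    {"linear":[0,0,-0.1],"turn":0.8,"jaw":0},
  ],
)

```text
clock: 0.65
eef_pos: [192.1, -515.3, 265.7]
orientation: [3.141, 0.0, -1.772]
wrist_force: [0.3, 0.9, -0.4]
width: 1.002
```

Call:
servo_tool(
  rows=[
    {"linear":[-0.6,-0.75,0],"turn":0,"jaw":0},
    {"linear":[-0.78,-0.95,0],"turn":0,"jaw":0},
    {"linear":[-0.78,-0.95,0],"turn":0,"jaw":0},
    {"linear":[-0.78,-0.95,0],"turn":0,"jaw":0},
    {"linear":[-0.78,-0.95,0],"turn":0,"jaw":0},
    {"linear":[-0.78,-0.95,0],"turn":0,"jaw":0},
    {"linear":[-0.78,-0.95,0],"turn":0,"jaw":0},
    {"linear":[-0.78,-0.95,0],"turn":0,"jaw":0},
    {"linear":[-0.78,-0.95,0],"turn":0,"jaw":0},
    {"linear":[-0.6,-0.75,0],"turn":0,"jaw":0},
  ],
)

```text
clock: 1.9
eef_pos: [452.5, -376.5, 265.2]
orientation: [3.141, 0.001, -1.767]
wrist_force: [-0.4, 0.4, 0.5]
width: 0.998
```

```bash
python3 - <<'E'
from h import *
go(458.8,-374.3,265,-101.3)
c=cam('wrist','w1.png')
E
```

```text
clock 1.90 pos [ 452.5 -376.5  265.2] yaw -101.21 tilt [3.141e+00 1.000e-03] w 0.998 F [-0.4  0.4  0.5]
turn 0.009 then lin [-0.136 -0.232  0.009] rows>= 1 per row [-0.136 -0.232  0.009]
```

View pics/w1.png

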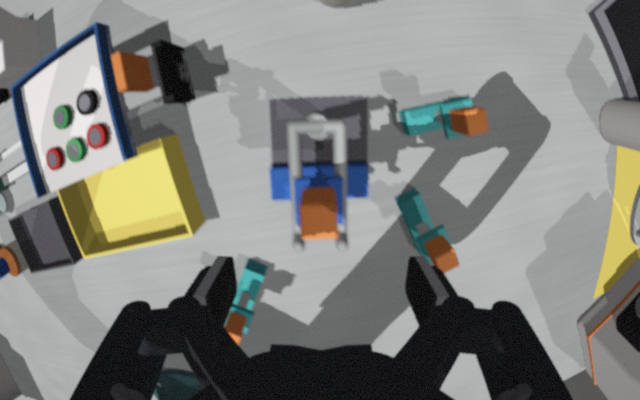

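```bash
cat >> h.py <<'E'
def fcloud(c):
    v,u=np.mgrid[0:400,0:640].astype(float); x=(u-c['cx'])/c['fx'];y=(v-c['cy'])/c['fy'];r=np.hypot(x,y)+1e-9
    k=np.tan(np.minimum(r,1.4))/r; z=c['range_z']
    d=np.stack([x*k*z,-y*k*z,-z],-1)
    return d@rot(c).T+np.array(c['xyz'])
E
python3 - <<'E'
from h import *
c=load('wrist');C=fcloud(c)
h=cv2.cvtColor(c['img'],cv2.COLOR_BGR2HSV)
m=(c['range_z']>0)&(h[...,0]>5)&(h[...,0]<18)&(h[...,1]>150)&(C[...,2]>206)&(C[...,2]<218)
m[:, :280]=0;m[:,360:]=0
p=C[m];r=cv2.minAreaRect(p[:,:2].astype(np.float32));print(r,np.median(p[:,2]),len(p),p[:,:2].mean(0))
m=(c['range_z']>0)&(h[...,0]>95)&(h[...,0]<125)&(h[...,1]>120)&(C[...,2]>110)&(C[...,2]<124)
m[:, :260]=0;m[:,380:]=0
p=C[m];r=cv2.minAreaRect(p[:,:2].astype(np.float32));print(r,np.median(p[:,2]),len(p))
E
```

```text
((460.4739685058594, -375.8045654296875), (21.003210067749023, 21.07810401916504), 80.93694305419922) 212.18827315076544 1047 [ 461.80410112 -376.27558519]
((460.3797607421875, -376.20062255859375), (87.6267318725586, 27.7783260345459), 80.71503448486328) 117.27664094651175 1390
```

```bash
python3 - <<'E'
from h import *
go(460,-375.5,194,-100.2)
E
```

```text
clock 1.95 pos [ 454.7 -375.   265. ] yaw -101.05 tilt [-3.141e+00  3.000e-03] w 1.001 F [ 0.7  1.8 -0.6]
turn -0.085 then lin [-0.017 -0.213  2.839] rows>= 3 per row [-0.006 -0.071  0.946]
```

Call:
servo_tool(
  rows=[
    {"linear":[0,0,0.4],"turn":-0.08,"jaw":0},
    {"linear":[0,0,0],"turn":0,"jaw":0},
    {"linear":[0,0,0],"turn":0,"jaw":0},
  ],
)

```text
clock: 2.33
eef_pos: [450.7, -377.8, 255.5]
orientation: [3.141, 0.0, -1.755]
wrist_force: [-0.2, -0.1, 0.2]
width: 1.001
```

```bash
python3 - <<'E'
from h import *
go(460,-375.5,194,-100.2)
E
```

```text
clock 2.33 pos [ 450.7 -377.8  255.5] yaw -100.54 tilt [3.141 0.   ] w 1.001 F [-0.2 -0.1  0.2]
turn -0.034 then lin [-0.158 -0.351  2.46 ] rows>= 3 per row [-0.053 -0.117  0.82 ]
```

Call:
servo_tool(
  rows=[
    {"linear":[-0.08,-0.18,0.4],"turn":-0.03,"jaw":0},
    {"linear":[-0.08,-0.17,0.5],"turn":0,"jaw":0},
    {"linear":[0,0,0.5],"turn":0,"jaw":0},
    {"linear":[0,0,0.5],"turn":0,"jaw":0},
    {"linear":[0,0,0.4],"turn":0,"jaw":0},
    {"linear":[0,0,0.16],"turn":0,"jaw":0},
    {"linear":[0,0,0],"turn":0,"jaw":0},
    {"linear":[0,0,0],"turn":0,"jaw":0},
  ],
)

```text
clock: 3.32
eef_pos: [461.1, -375.2, 195.0]
orientation: [-3.14, -0.001, -1.748]
wrist_force: [-0.5, 0.3, 0.5]
width: 1.0
```

```bash
python3 - <<'E'
from h import *
go(460,-375.5,194,-100.2)
c=cam('wrist','w2.png')
E
```

```text
clock 3.33 pos [ 461.1 -375.2  195. ] yaw -100.16 tilt [-3.14e+00 -1.00e-03] w 1.000 F [-0.5  0.3  0.5]
turn 0.004 then lin [0.018 0.041 0.042] rows>= 1 per row [0.018 0.041 0.042]
```

View pics/w2.png

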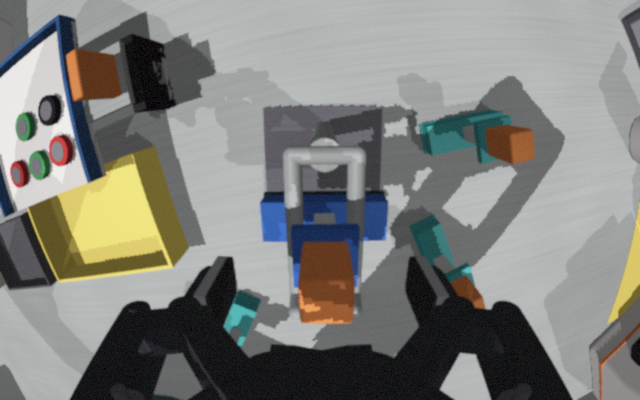

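Call:
servo_tool(
  rows=[
    {"linear":[0,0,0.04],"turn":0,"jaw":120},
    {"linear":[0,0,0],"turn":0,"jaw":255},
    {"linear":[0,0,0],"turn":0,"jaw":255},
    {"linear":[0,0,0],"turn":0,"jaw":255},
    {"linear":[0,0,0],"turn":0,"jaw":255},
    {"linear":[0,0,0],"turn":0,"jaw":255},
  ],
)

```text
clock: 4.12
eef_pos: [460.9, -375.3, 193.6]
orientation: [-3.141, -0.001, -1.748]
wrist_force: [-0.5, -1.7, 1.2]
width: 0.273
```

Call:
servo_tool(
  rows=[
    {"linear":[0,0,-0.3],"turn":0,"jaw":255},
    {"linear":[0,0,-0.4],"turn":0,"jaw":255},
    {"linear":[0,0,-0.3],"turn":0,"jaw":255},
    {"linear":[0,0,0],"turn":0,"jaw":255},
    {"linear":[0,0,0],"turn":0,"jaw":255},
  ],
)

```text
clock: 4.75
eef_pos: [460.8, -374.9, 218.2]
orientation: [3.141, 0.0, -1.748]
wrist_force: [-0.3, -1.2, -2.0]
width: 0.27
```

```bash
python3 - <<'E'
from h import *
go(362,-357,219,-100.2)
c=cam('wrist','w3.png')
E
```

```text
clock 4.75 pos [ 460.8 -374.9  218.2] yaw -100.15 tilt [3.141 0.   ] w 0.270 F [-0.3 -1.2 -2. ]
turn 0.005 then lin [-0.005  4.016 -0.033] rows>= 5 per row [-0.001  0.803 -0.007]
```

View pics/w3.png

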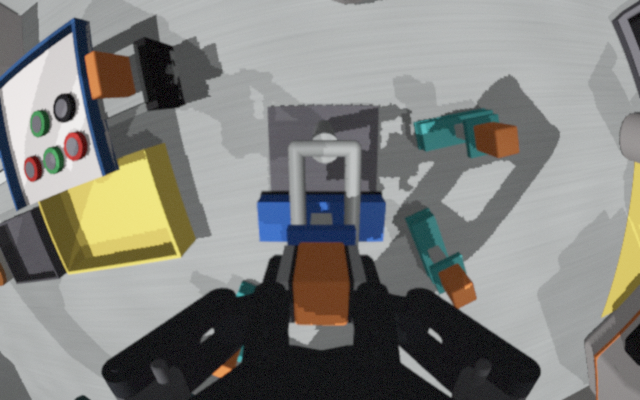

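Grip is held at (322,285), the scraper is lifted clear. Draw it out to fork -x.

Call:
servo_tool(
  rows=[
    {"linear":[0,0.3,0],"turn":0,"jaw":255},
    {"linear":[0,0.5,0],"turn":0,"jaw":255},
    {"linear":[0,0.6,0],"turn":0,"jaw":255},
    {"linear":[0,0.6,0],"turn":0,"jaw":255},
    {"linear":[0,0.6,0],"turn":0,"jaw":255},
    {"linear":[0,0.6,0],"turn":0,"jaw":255},
    {"linear":[0,0.5,0],"turn":0,"jaw":255},
    {"linear":[0,0.4,0],"turn":0,"jaw":255},
    {"linear":[0,0,0],"turn":0,"jaw":255},
  ],
)

```text
clock: 5.92
eef_pos: [359.5, -356.9, 218.5]
orientation: [-3.141, -0.0, -1.749]
wrist_force: [-0.4, -0.1, -2.4]
width: 0.274
```

```bash
python3 - <<'E'
from h import *
go(362,-357,290,-87.4)
go(650,-45,270,-87.4)
E
```

```text
clock 5.92 pos [ 359.5 -356.9  218.5] yaw -100.20 tilt [-3.141 -0.   ] w 0.274 F [-0.4 -0.1 -2.4]
turn -1.28 then lin [ 0.008 -0.101 -2.861] rows>= 3 per row [ 0.003 -0.034 -0.954]
clock 5.92 pos [ 359.5 -356.9  218.5] yaw -100.20 tilt [-3.141 -0.   ] w 0.274 F [-0.4 -0.1 -2.4]
turn -1.28 then lin [-11.937 -12.175  -2.061] rows>= 13 per row [-0.918 -0.937 -0.159]
```

Call:
servo_tool(
  rows=[
    {"linear":[0,0,-0.7],"turn":0,"jaw":255},
    {"linear":[0,0,-0.9],"turn":0,"jaw":255},
    {"linear":[0,0,-0.9],"turn":0,"jaw":255},
    {"linear":[0,0,-0.36],"turn":-0.64,"jaw":255},
    {"linear":[0,0,0],"turn":-0.64,"jaw":255},
  ],
)

```text
clock: 6.55
eef_pos: [361.0, -357.6, 292.8]
orientation: [-3.139, -0.004, -1.52]
wrist_force: [-0.1, 0.2, -2.7]
width: 0.272
```

Call:
servo_tool(
  rows=[
    {"linear":[-0.5,-0.5,0],"turn":0,"jaw":255},
    {"linear":[-0.8,-0.8,0],"turn":0,"jaw":255},
    {"linear":[-0.9,-0.9,0],"turn":0,"jaw":255},
    {"linear":[-0.9,-0.9,0],"turn":0,"jaw":255},
    {"linear":[-0.9,-0.9,0],"turn":0,"jaw":255},
    {"linear":[-0.9,-0.9,0],"turn":0,"jaw":255},
    {"linear":[-0.9,-0.9,0],"turn":0,"jaw":255},
    {"linear":[-0.9,-0.9,0],"turn":0,"jaw":255},
    {"linear":[-0.9,-0.9,0],"turn":0,"jaw":255},
    {"linear":[-0.9,-0.9,0],"turn":0,"jaw":255},
  ],
)

```text
clock: 7.8
eef_pos: [563.7, -132.5, 290.2]
orientation: [-3.141, 0.0, -1.525]
wrist_force: [-0.1, -1.0, -1.2]
width: 0.28
```

Call:
servo_tool(
  rows=[
    {"linear":[-0.9,-0.9,0],"turn":0,"jaw":255},
    {"linear":[-0.9,-0.9,0],"turn":0,"jaw":255},
    {"linear":[-0.7,-0.8,0],"turn":0,"jaw":255},
    {"linear":[-0.5,-0.6,0],"turn":0,"jaw":255},
    {"linear":[-0.3,-0.3,0],"turn":0,"jaw":255},
    {"linear":[0,0,0],"turn":0,"jaw":255},
    {"linear":[0,0,0],"turn":0,"jaw":255},
  ],
)

```text
clock: 8.68
eef_pos: [645.7, -48.6, 290.0]
orientation: [3.141, -0.0, -1.525]
wrist_force: [0.1, 0.3, -2.4]
width: 0.275
```

```bash
python3 - <<'E'
from h import *
go(654.5,-46.4,230,-87.3)
c=cam('wrist','w4.png')
c=cam('scene','s4.png')
E
```

```text
clock 8.68 pos [645.7 -48.6 290. ] yaw -87.40 tilt [ 3.141 -0.   ] w 0.275 F [ 0.1  0.3 -2.4]
turn -0.01 then lin [-0.072 -0.355  2.399] rows>= 3 per row [-0.024 -0.118  0.8  ]
```

View pics/w4.png

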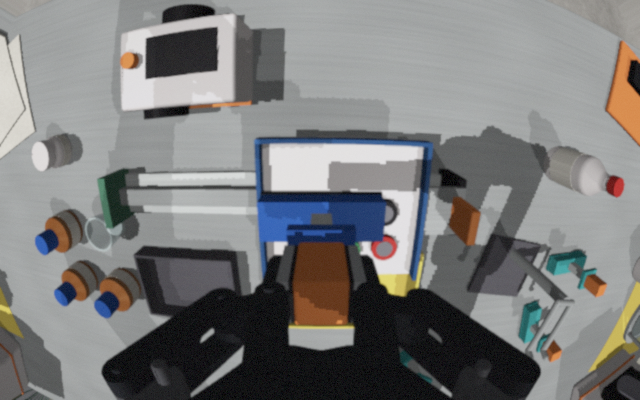

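View pics/s4.png

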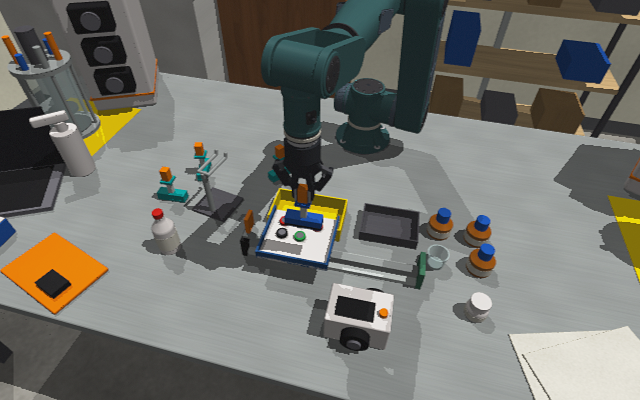

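```bash
python3 - <<'E'
from h import *
c=load('wrist');C=fcloud(c)
h=cv2.cvtColor(c['img'],cv2.COLOR_BGR2HSV)
b=(c['range_z']>0)&(h[...,0]>95)&(h[...,0]<125)&(h[...,1]>120)
b[:, :240]=0;b[:,450:]=0
for n,lo,hi in(('lips',92,104),('block top',200,225)):
    p=C[b&(C[...,2]>lo)&(C[...,2]<hi)]
    print(n,len(p),cv2.minAreaRect(p[:,:2].astype(np.float32)),np.median(p[:,2]),p[:,:2].max(0))
p=C[b&(C[...,2]>92)&(C[...,2]<104)]
print(np.percentile(p[:,2],[5,50,95]))
w=(h[...,1]<60)&(h[...,2]>150)&(C[...,2]>70)&(C[...,2]<90);w[:,:240]=0;w[:,450:]=0
print('plate z',np.median(C[w][:,2]))
E
```

```text
lips 1653 ((606.3720703125, -74.4183120727539), (167.430419921875, 189.38082885742188), 1.7580668926239014) 97.15947996963888 [692.78663276  22.05526463]
block top 4179 ((643.8981323242188, -48.518802642822266), (31.194753646850586, 89.7677993774414), 2.6099166870117188) 213.50977064929666 [661.05150668  -3.19414411]
[93.24827295 97.15947997 98.42878849]
plate z 79.37733024763145
```

Call:
servo_tool(
  rows=[
    {"linear":[-0.08,-0.2,0.5],"turn":0,"jaw":255},
    {"linear":[0,-0.22,0.7],"turn":0,"jaw":255},
    {"linear":[0,0,0.8],"turn":0,"jaw":255},
    {"linear":[0,0,0.8],"turn":0,"jaw":255},
    {"linear":[0,0,0.6],"turn":0,"jaw":255},
    {"linear":[0,0,0.3],"turn":0,"jaw":255},
    {"linear":[0,0,0.2],"turn":0,"jaw":255},
    {"linear":[0,0,0],"turn":0,"jaw":255},
    {"linear":[0,0,0],"turn":0,"jaw":255},
  ],
)

```text
clock: 9.9
eef_pos: [656.8, -46.0, 193.3]
orientation: [-3.14, -0.0, -1.525]
wrist_force: [-0.3, -0.6, -1.6]
width: 0.277
```

```bash
python3 - <<'E'
from h import *
go(656,-47,186.5,-87.5)
c=cam('wrist','w5.png')
E
```

```text
clock 9.90 pos [656.8 -46.  193.3] yaw -87.36 tilt [-3.14 -0.  ] w 0.277 F [-0.3 -0.6 -1.6]
turn 0.014 then lin [0.039 0.036 0.272] rows>= 1 per row [0.039 0.036 0.272]
```

View pics/w5.png

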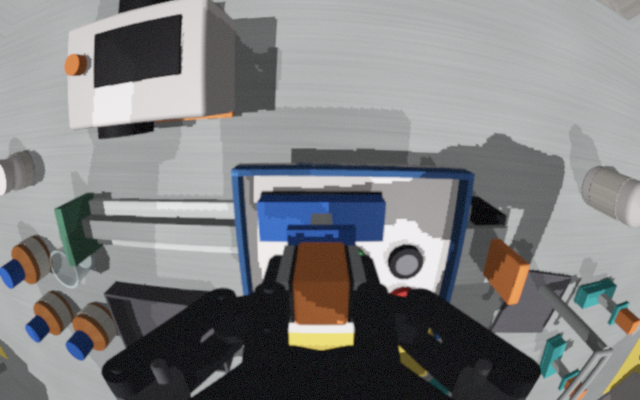

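Call:
servo_tool(
  rows=[
    {"linear":[0,0,0.27],"turn":0,"jaw":255},
    {"linear":[0,0,0],"turn":0,"jaw":255},
    {"linear":[0,0.15,0],"turn":0,"jaw":255},
    {"linear":[0,0.3,0],"turn":0,"jaw":255},
    {"linear":[0,0.3,0],"turn":0,"jaw":255},
    {"linear":[0,0.3,0],"turn":0,"jaw":255},
    {"linear":[0,0.3,0],"turn":0,"jaw":255},
    {"linear":[0,0.3,0],"turn":0,"jaw":255},
    {"linear":[0,0.3,0],"turn":0,"jaw":255},
    {"linear":[0,0.3,0],"turn":0,"jaw":255},
  ],
)

```text
clock: 11.2
eef_pos: [599.8, -48.6, 185.6]
orientation: [-3.141, -0.0, -1.525]
wrist_force: [-0.0, 0.4, -2.1]
width: 0.274
```

Call:
servo_tool(
  rows=[
    {"linear":[0,0.3,0],"turn":0,"jaw":255},
    {"linear":[0,0.3,0],"turn":0,"jaw":255},
    {"linear":[0,0.3,0],"turn":0,"jaw":255},
    {"linear":[0,0.3,0],"turn":0,"jaw":255},
    {"linear":[0,0.3,0],"turn":0,"jaw":255},
    {"linear":[0,0.3,0],"turn":0,"jaw":255},
    {"linear":[0,0.3,0],"turn":0,"jaw":255},
    {"linear":[0,0.3,0],"turn":0,"jaw":255},
    {"linear":[0,0.3,0],"turn":0,"jaw":255},
    {"linear":[0,0.3,0],"turn":0,"jaw":255},
  ],
)

```text
clock: 12.45
eef_pos: [524.8, -52.0, 185.5]
orientation: [3.141, -0.0, -1.525]
wrist_force: [-0.1, -0.4, -1.8]
width: 0.272
```

Call:
servo_tool(
  rows=[
    {"linear":[0,0.3,0],"turn":0,"jaw":255},
    {"linear":[0,0.3,0],"turn":0,"jaw":255},
    {"linear":[0,0,0],"turn":0,"jaw":255},
    {"linear":[0,0,0],"turn":0,"jaw":255},
  ],
)

```text
clock: 12.95
eef_pos: [510.5, -52.7, 185.6]
orientation: [-3.141, -0.0, -1.525]
wrist_force: [0.7, 0.1, -2.3]
width: 0.274
```

```bash
python3 - <<'E'
from h import *
go(656,-47,186.5,-87.5)
c=cam('wrist','w6.png')
c=cam('scene');a=cv2.resize(c['img'][170:290,220:370],None,fx=4,fy=4,interpolation=cv2.INTER_CUBIC);cv2.imwrite('pics/s6.png',a)
E
```

```text
clock 12.95 pos [510.5 -52.7 185.6] yaw -87.36 tilt [-3.141 -0.   ] w 0.274 F [ 0.7  0.1 -2.3]
turn 0.014 then lin [ 0.026 -5.826 -0.034] rows>= 6 per row [ 0.004 -0.971 -0.006]
```

View pics/w6.png

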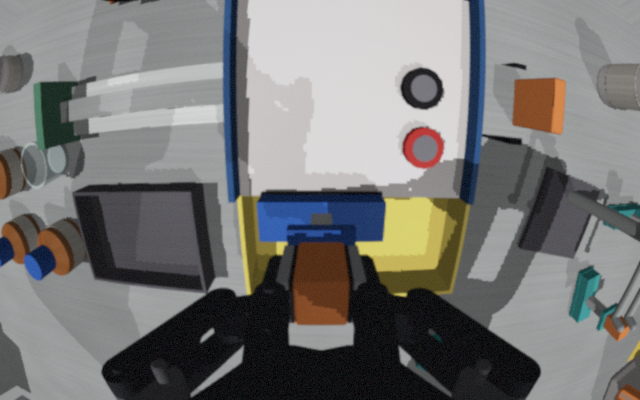

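View pics/s6.png

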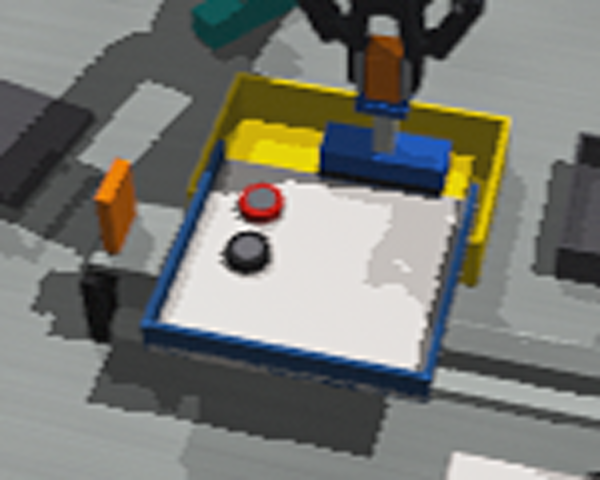

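Call:
servo_tool(
  rows=[
    {"linear":[0,0,-0.6],"turn":0,"jaw":255},
    {"linear":[0,0,-0.7],"turn":0,"jaw":255},
    {"linear":[0.4,-0.6,-0.5],"turn":0,"jaw":255},
    {"linear":[0.5,-0.9,0],"turn":0,"jaw":255},
    {"linear":[0.5,-0.9,0],"turn":0,"jaw":255},
    {"linear":[0.5,-0.9,0],"turn":0,"jaw":255},
    {"linear":[0.4,-0.9,0],"turn":0,"jaw":255},
    {"linear":[0.2,-0.9,0],"turn":0,"jaw":255},
    {"linear":[0,-0.6,0.5],"turn":0,"jaw":255},
    {"linear":[0,-0.2,0.5],"turn":0,"jaw":255},
  ],
)

```text
clock: 14.3
eef_pos: [661.1, -108.0, 204.7]
orientation: [3.141, 0.0, -1.524]
wrist_force: [-0.6, 0.1, -3.0]
width: 0.272
```

Call:
servo_tool(
  rows=[
    {"linear":[0,0,0],"turn":0,"jaw":255},
    {"linear":[0,0,0],"turn":0,"jaw":255},
  ],
)

```text
clock: 14.55
eef_pos: [660.0, -108.0, 205.6]
orientation: [3.141, 0.0, -1.524]
wrist_force: [0.1, 0.6, -1.1]
width: 0.27
```

```bash
python3 - <<'E'
from h import *
go(658.5,-111,186,-87.4)
E
```

```text
clock 14.55 pos [ 660.  -108.   205.6] yaw -87.34 tilt [3.141 0.   ] w 0.270 F [ 0.1  0.6 -1.1]
turn 0.006 then lin [0.115 0.066 0.783] rows>= 1 per row [0.115 0.066 0.783]
```

Call:
servo_tool(
  rows=[
    {"linear":[0.11,0.06,0.3],"turn":0,"jaw":255},
    {"linear":[0,0,0.3],"turn":0,"jaw":255},
    {"linear":[0,0,0.2],"turn":0,"jaw":255},
    {"linear":[0,0.15,0],"turn":0,"jaw":255},
    {"linear":[0,0.3,0],"turn":0,"jaw":255},
    {"linear":[0,0.3,0],"turn":0,"jaw":255},
    {"linear":[0,0.3,0],"turn":0,"jaw":255},
    {"linear":[0,0.3,0],"turn":0,"jaw":255},
    {"linear":[0,0.3,0],"turn":0,"jaw":255},
    {"linear":[0,0.3,0],"turn":0,"jaw":255},
  ],
)

```text
clock: 15.8
eef_pos: [610.0, -113.4, 185.7]
orientation: [-3.141, -0.0, -1.525]
wrist_force: [-0.1, 0.5, -2.6]
width: 0.272
```

Call:
servo_tool(
  rows=[
    {"linear":[0,0.3,0],"turn":0,"jaw":255},
    {"linear":[0,0.3,0],"turn":0,"jaw":255},
    {"linear":[0,0.3,0],"turn":0,"jaw":255},
    {"linear":[0,0.3,0],"turn":0,"jaw":255},
    {"linear":[0,0.3,0],"turn":0,"jaw":255},
    {"linear":[0,0.3,0],"turn":0,"jaw":255},
    {"linear":[0,0.3,0],"turn":0,"jaw":255},
    {"linear":[0,0.3,0],"turn":0,"jaw":255},
    {"linear":[0,0.3,0],"turn":0,"jaw":255},
    {"linear":[0,0.3,0],"turn":0,"jaw":255},
  ],
)

```text
clock: 17.05
eef_pos: [535.0, -116.8, 185.6]
orientation: [3.142, -0.0, -1.525]
wrist_force: [0.2, -0.1, -1.8]
width: 0.272
```

Call:
servo_tool(
  rows=[
    {"linear":[0,0.3,0],"turn":0,"jaw":255},
    {"linear":[0,0.3,0],"turn":0,"jaw":255},
    {"linear":[0,0.3,0],"turn":0,"jaw":255},
    {"linear":[0,0.3,0],"turn":0,"jaw":255},
    {"linear":[0,0,0],"turn":0,"jaw":255},
  ],
)

```text
clock: 17.68
eef_pos: [505.2, -118.2, 185.7]
orientation: [-3.141, -0.0, -1.525]
wrist_force: [-0.4, -1.1, -2.8]
width: 0.274
```

Call:
servo_tool(
  rows=[
    {"linear":[0,0,-0.6],"turn":0,"jaw":255},
    {"linear":[0,0,-0.9],"turn":0,"jaw":255},
    {"linear":[0,0,-0.9],"turn":0,"jaw":255},
    {"linear":[0,0,-0.9],"turn":0,"jaw":255},
    {"linear":[0,0,0],"turn":0,"jaw":255},
  ],
)

```text
clock: 18.3
eef_pos: [507.1, -118.6, 271.5]
orientation: [-3.135, -0.003, -1.524]
wrist_force: [0.6, 0.2, -3.0]
width: 0.269
```

```bash
python3 - <<'E'
from h import *
go(440.7,160.3,250,-88)
c=cam('wrist','w7.png')
c=cam('scene');a=cv2.resize(c['img'][170:290,220:370],None,fx=4,fy=4,interpolation=cv2.INTER_CUBIC);cv2.imwrite('pics/s7.png',a)
c=cam('side');a=cv2.resize(c['img'][150:320,240:400],None,fx=3.5,fy=3.5,interpolation=cv2.INTER_CUBIC);cv2.imwrite('pics/d7.png',a)
E
```

```text
clock 18.30 pos [ 507.1 -118.6  271.5] yaw -87.35 tilt [-3.135e+00 -3.000e-03] w 0.269 F [ 0.6  0.2 -3. ]
turn 0.065 then lin [-11.241   2.263   0.862] rows>= 12 per row [-0.937  0.189  0.072]
```

View pics/w7.png

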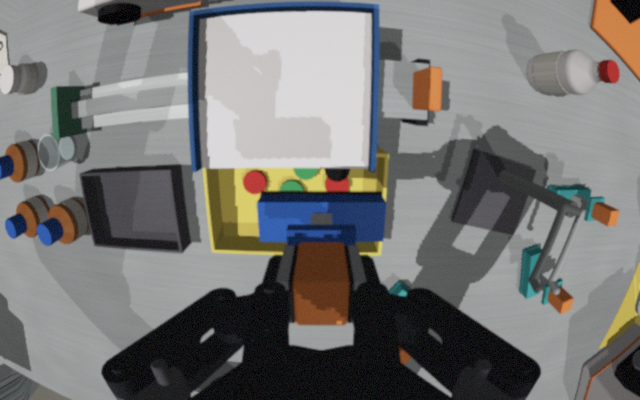

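View pics/s7.png

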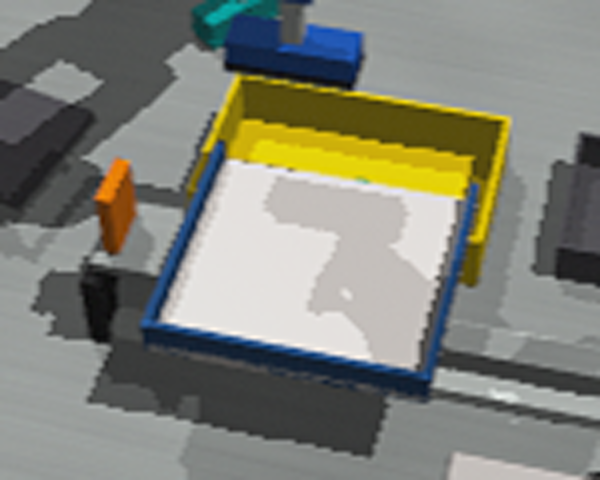

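View pics/d7.png

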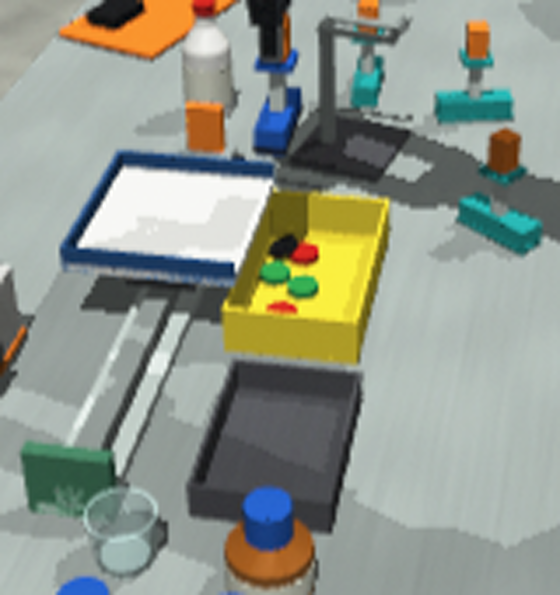

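All five caps lie in the tray (side crop 270–310, 245–310) and the plate is clear. Now to the soak pan.

Call:
servo_tool(
  rows=[
    {"linear":[-0.5,0.1,0],"turn":0.06,"jaw":255},
    {"linear":[-0.9,0.2,0],"turn":0,"jaw":255},
    {"linear":[-1,0.2,0],"turn":0,"jaw":255},
    {"linear":[-1,0.2,0],"turn":0,"jaw":255},
    {"linear":[-1,0.2,0],"turn":0,"jaw":255},
    {"linear":[-1,0.2,0],"turn":0,"jaw":255},
    {"linear":[-1,0.2,0],"turn":0,"jaw":255},
    {"linear":[-1,0.2,0],"turn":0,"jaw":255},
    {"linear":[-1,0.2,0],"turn":0,"jaw":255},
    {"linear":[-1,0.2,0],"turn":0,"jaw":255},
  ],
)

```text
clock: 19.7
eef_pos: [448.5, 116.3, 267.1]
orientation: [3.14, 0.0, -1.535]
wrist_force: [-0.5, 0.5, -1.9]
width: 0.27
```

Call:
servo_tool(
  rows=[
    {"linear":[-0.8,0.2,0],"turn":0,"jaw":255},
    {"linear":[-0.6,0.1,0.5],"turn":0,"jaw":255},
    {"linear":[-0.4,0.1,0.7],"turn":0,"jaw":255},
    {"linear":[0,0,0.8],"turn":0,"jaw":255},
    {"linear":[0,0,0.8],"turn":0,"jaw":255},
    {"linear":[0,0,0.7],"turn":0,"jaw":255},
    {"linear":[0,0,0.5],"turn":0,"jaw":255},
    {"linear":[0,0,0],"turn":0,"jaw":255},
    {"linear":[0,0,0],"turn":0,"jaw":255},
  ],
)

```text
clock: 20.82
eef_pos: [438.5, 159.6, 168.7]
orientation: [-3.14, 0.0, -1.535]
wrist_force: [0.7, -0.1, -2.2]
width: 0.272
```

```bash
python3 - <<'E'
from h import *
go(442,160.3,108.5,-88)
c=cam('wrist','w8.png')
E
```

```text
clock 20.82 pos [438.5 159.6 168.7] yaw -87.97 tilt [-3.14  0.  ] w 0.272 F [ 0.7 -0.1 -2.2]
turn 0.003 then lin [-0.024 -0.139  2.41 ] rows>= 3 per row [-0.008 -0.046  0.803]
```

View pics/w8.png

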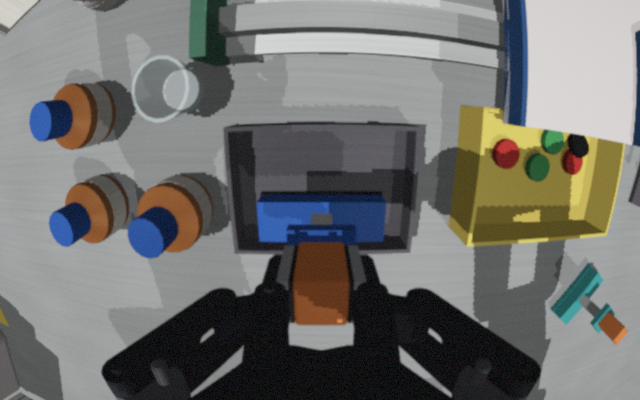

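Call:
servo_tool(
  rows=[
    {"linear":[0,-0.13,0.4],"turn":0,"jaw":255},
    {"linear":[0,0,0.5],"turn":0,"jaw":255},
    {"linear":[0,0,0.5],"turn":0,"jaw":255},
    {"linear":[0,0,0.5],"turn":0,"jaw":255},
    {"linear":[0,0,0.3],"turn":0,"jaw":255},
    {"linear":[0,0,0.15],"turn":0,"jaw":255},
    {"linear":[0,0,0.06],"turn":0,"jaw":255},
    {"linear":[0,0,0],"turn":0,"jaw":255},
    {"linear":[0,0,0],"turn":0,"jaw":255},
  ],
)

```text
clock: 22.0
eef_pos: [441.6, 159.7, 108.3]
orientation: [-3.141, 0.0, -1.535]
wrist_force: [-0.3, -0.1, -2.1]
width: 0.276
```

```bash
python3 - <<'E'
from h import *
go(442,160.3,108,-88)
E
```

```text
clock 22.00 pos [441.6 159.7 108.3] yaw -87.96 tilt [-3.141  0.   ] w 0.276 F [-0.3 -0.1 -2.1]
turn 0.004 then lin [-0.022 -0.017  0.011] rows>= 1 per row [-0.022 -0.017  0.011]
```

Not yet touching the floor (-2.1 N is its weight); creep down.

Call:
servo_tool(
  rows=[
    {"linear":[0,0,0.04],"turn":0,"jaw":255},
    {"linear":[0,0,0],"turn":0,"jaw":255},
    {"linear":[0,0,0],"turn":0,"jaw":255},
  ],
)

```text
clock: 22.38
eef_pos: [441.7, 159.7, 107.7]
orientation: [-3.14, 0.0, -1.535]
wrist_force: [-1.2, -1.1, 3.9]
width: 0.273
```

Call:
servo_tool(
  rows=[
    {"linear":[0,0,0.03],"turn":0,"jaw":255},
    {"linear":[0,0,0],"turn":0,"jaw":255},
    {"linear":[0,0,0],"turn":0,"jaw":255},
  ],
)

```text
clock: 22.75
eef_pos: [441.8, 159.7, 107.7]
orientation: [-3.14, 0.0, -1.535]
wrist_force: [-1.9, -2.1, 7.5]
width: 0.272
```

Call:
servo_tool(
  rows=[
    {"linear":[0,0,-0.04],"turn":0,"jaw":200},
    {"linear":[0,0,0],"turn":0,"jaw":120},
    {"linear":[0,0,0],"turn":0,"jaw":50},
    {"linear":[0,0,0],"turn":0,"jaw":50},
    {"linear":[0,0,0],"turn":0,"jaw":50},
    {"linear":[0,0,-0.4],"turn":0,"jaw":50},
    {"linear":[0,0,-0.8],"turn":0,"jaw":50},
    {"linear":[0,0,-0.9],"turn":0,"jaw":50},
    {"linear":[0,0,-0.9],"turn":0,"jaw":50},
    {"linear":[0,0,-0.9],"turn":0,"jaw":50},
  ],
)

```text
clock: 24.0
eef_pos: [441.4, 159.7, 206.2]
orientation: [-3.14, 0.0, -1.535]
wrist_force: [0.3, 0.4, -0.2]
width: 0.802
```

```bash
python3 - <<'E'
from h import *
go(615,-240,240,-88)
c=cam('wrist','w9.png')
E
```

```text
clock 24.00 pos [441.4 159.7 206.2] yaw -87.96 tilt [-3.14  0.  ] w 0.802 F [ 0.3  0.4 -0.2]
turn 0.004 then lin [16.22  -6.38  -1.353] rows>= 17 per row [ 0.954 -0.375 -0.08 ]
```

View pics/w9.png

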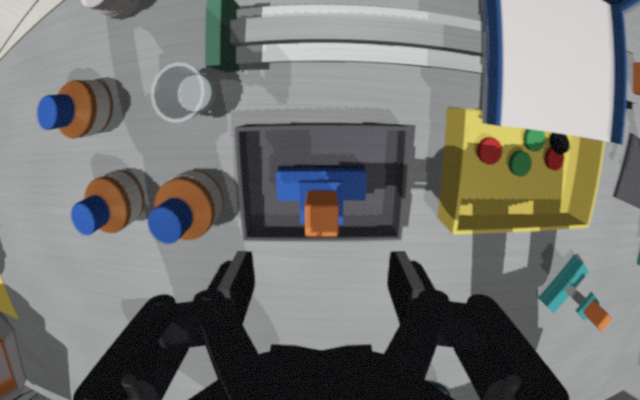

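```bash
python3 - <<'E'
from h import *
c=load('side');C=cloud(c);s=load('scene');S=cloud(s)
for C in(C,S):
    m=(C[...,0]>570)&(C[...,0]<760)&(C[...,1]>-420)&(C[...,1]<-255)&(C[...,2]>25)&(C[...,2]<170)
    p=C[m];print(len(p),p.min(0),p.max(0),p[p[:,2]>135].mean(0))
    m=(C[...,0]>560)&(C[...,0]<660)&(C[...,1]>-240)&(C[...,1]<-190)&(C[...,2]>100)&(C[...,2]<145)
    p=C[m];print(len(p),p.min(0),p.max(0))
E
```

```text
154 [ 648.72469542 -419.9461318    25.48364739] [ 695.6351749  -403.69458808  115.99240986] [nan nan nan]
99 [ 587.28584409 -220.42183596  100.47094676] [ 628.14979167 -198.57058185  137.29906119]
252 [ 655.50470368 -419.93556667   25.00907734] [ 699.75228328 -407.43891632  109.55355475] [nan nan nan]
129 [ 589.81701517 -218.85310507  100.06054248] [ 631.47588194 -206.14297375  136.98566054]<stdin>:5: RuntimeWarning: Mean of empty slice.
  ret = um.true_divide(
```

Call:
servo_tool(
  rows=[
    {"linear":[0.3,0,-0.6],"turn":0,"jaw":255},
    {"linear":[0.8,-0.3,-0.7],"turn":0,"jaw":255},
    {"linear":[1,-0.4,0],"turn":0,"jaw":255},
    {"linear":[1,-0.4,0],"turn":0,"jaw":255},
    {"linear":[1,-0.4,0],"turn":0,"jaw":255},
    {"linear":[1,-0.4,0],"turn":0,"jaw":255},
    {"linear":[1,-0.4,0],"turn":0,"jaw":255},
    {"linear":[1,-0.4,0],"turn":0,"jaw":255},
    {"linear":[1,-0.4,0],"turn":0,"jaw":255},
    {"linear":[1,-0.4,0],"turn":0,"jaw":255},
  ],
)

```text
clock: 25.3
eef_pos: [536.7, -65.9, 236.7]
orientation: [3.14, 0.0, -1.536]
wrist_force: [0.2, 0.6, -0.5]
width: -0.001
```

Call:
servo_tool(
  rows=[
    {"linear":[1,-0.4,0],"turn":0,"jaw":255},
    {"linear":[1,-0.4,0],"turn":0,"jaw":255},
    {"linear":[1,-0.4,0],"turn":0,"jaw":255},
    {"linear":[1,-0.4,0],"turn":0,"jaw":255},
    {"linear":[1,-0.4,0],"turn":0,"jaw":255},
    {"linear":[1,-0.4,0],"turn":0,"jaw":255},
    {"linear":[0.9,-0.3,0],"turn":0,"jaw":255},
    {"linear":[0.6,-0.2,0],"turn":0,"jaw":255},
    {"linear":[0,0,0],"turn":0,"jaw":255},
    {"linear":[0,0,0],"turn":0,"jaw":255},
  ],
)

```text
clock: 26.55
eef_pos: [615.8, -248.8, 237.1]
orientation: [3.141, 0.001, -1.535]
wrist_force: [-0.2, 0.2, 0.1]
width: -0.0
```

```bash
python3 - <<'E'
from h import *
go(610,-258,117,-88)
c=cam('wrist','w10.png')
E
```

```text
clock 26.55 pos [ 615.8 -248.8  237.1] yaw -87.93 tilt [3.141e+00 1.000e-03] w -0.000 F [-0.2  0.2  0.1]
turn 0.007 then lin [0.36  0.247 4.804] rows>= 5 per row [0.072 0.049 0.961]
```

View pics/w10.png

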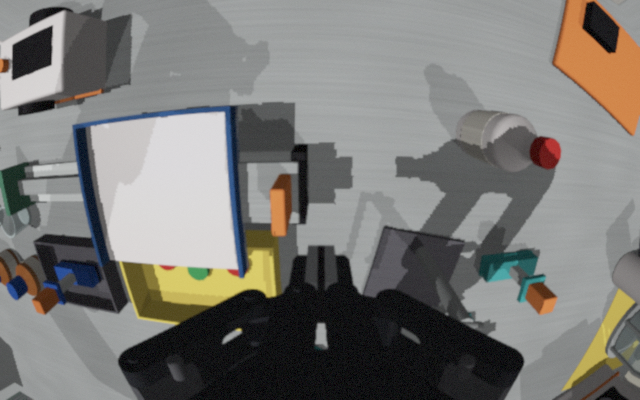

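Call:
servo_tool(
  rows=[
    {"linear":[0.36,0.25,0.5],"turn":0,"jaw":255},
    {"linear":[0,0,0.9],"turn":0,"jaw":255},
    {"linear":[0,0,0.9],"turn":0,"jaw":255},
    {"linear":[0,0,0.9],"turn":0,"jaw":255},
    {"linear":[0,0,0.9],"turn":0,"jaw":255},
    {"linear":[0,0,0.5],"turn":0,"jaw":255},
    {"linear":[0,0,0.2],"turn":0,"jaw":255},
    {"linear":[0,0,0],"turn":0,"jaw":255},
    {"linear":[0,0,0],"turn":0,"jaw":255},
  ],
)

```text
clock: 27.72
eef_pos: [610.6, -258.9, 118.4]
orientation: [-3.14, -0.001, -1.535]
wrist_force: [-0.1, 0.7, 0.6]
width: -0.001
```

Call:
servo_tool(
  rows=[
    {"linear":[-0.2,0,0],"turn":0,"jaw":255},
    {"linear":[-0.2,0,0],"turn":0,"jaw":255},
    {"linear":[-0.2,0,0],"turn":0,"jaw":255},
    {"linear":[-0.2,0,0],"turn":0,"jaw":255},
    {"linear":[-0.2,0,0],"turn":0,"jaw":255},
    {"linear":[-0.2,0,0],"turn":0,"jaw":255},
    {"linear":[-0.3,0,0],"turn":0,"jaw":255},
    {"linear":[-0.3,0,0],"turn":0,"jaw":255},
    {"linear":[-0.3,0,0],"turn":0,"jaw":255},
    {"linear":[-0.3,0,0],"turn":0,"jaw":255},
  ],
)

```text
clock: 28.98
eef_pos: [607.9, -198.1, 117.1]
orientation: [-3.142, -0.0, -1.535]
wrist_force: [1.2, -3.1, -0.3]
width: 0.0
```

Call:
servo_tool(
  rows=[
    {"linear":[-0.4,0,0],"turn":0,"jaw":255},
    {"linear":[-0.4,0,0],"turn":0,"jaw":255},
    {"linear":[-0.4,0,0],"turn":0,"jaw":255},
    {"linear":[-0.4,0,0],"turn":0,"jaw":255},
    {"linear":[-0.4,0,0],"turn":0,"jaw":255},
    {"linear":[-0.4,0,0],"turn":0,"jaw":255},
    {"linear":[-0.4,0,0],"turn":0,"jaw":255},
    {"linear":[-0.4,0,0],"turn":0,"jaw":255},
    {"linear":[-0.4,0,0],"turn":0,"jaw":255},
    {"linear":[-0.4,0,0],"turn":0,"jaw":255},
  ],
)

```text
clock: 30.22
eef_pos: [604.4, -98.0, 117.1]
orientation: [-3.141, -0.0, -1.535]
wrist_force: [0.4, -2.7, -1.3]
width: 0.0
```

```bash
python3 - <<'E'
from h import *
go(602,-30,117,-88)
c=cam('wrist','w11.png')
E
```

```text
clock 30.23 pos [604.4 -98.  117.1] yaw -87.96 tilt [-3.141 -0.   ] w 0.000 F [ 0.4 -2.7 -1.3]
turn 0.004 then lin [-2.723e+00 -1.000e-03  3.000e-03] rows>= 3 per row [-0.908 -0.     0.001]
```

View pics/w11.png

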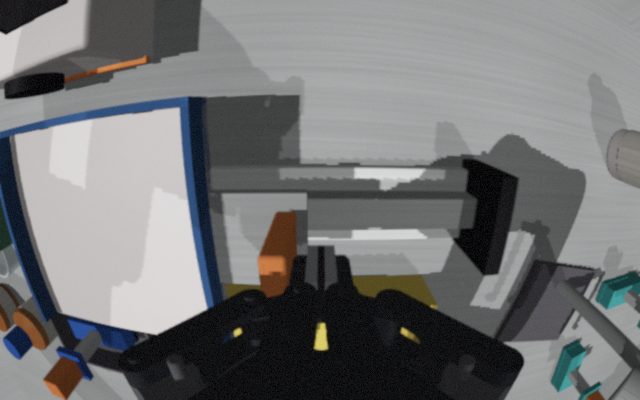

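Call:
servo_tool(
  rows=[
    {"linear":[-0.4,0,0],"turn":0,"jaw":255},
    {"linear":[-0.4,0,0],"turn":0,"jaw":255},
    {"linear":[-0.3,0,0],"turn":0,"jaw":255},
    {"linear":[-0.3,0,0],"turn":0,"jaw":255},
    {"linear":[-0.2,0,0],"turn":0,"jaw":255},
    {"linear":[-0.2,0,0],"turn":0,"jaw":255},
    {"linear":[-0.1,0,0],"turn":0,"jaw":255},
    {"linear":[-0.1,0,0],"turn":0,"jaw":255},
    {"linear":[-0.1,0,0],"turn":0,"jaw":255},
    {"linear":[-0.1,0,0],"turn":0,"jaw":255},
  ],
)

```text
clock: 31.52
eef_pos: [602.2, -43.7, 117.0]
orientation: [3.141, -0.0, -1.535]
wrist_force: [-1.9, -2.9, -0.0]
width: 0.003
```

Call:
servo_tool(
  rows=[
    {"linear":[-0.1,0,0],"turn":0,"jaw":255},
    {"linear":[-0.1,0,0],"turn":0,"jaw":255},
    {"linear":[-0.1,0,0],"turn":0,"jaw":255},
  ],
)

```text
clock: 31.9
eef_pos: [602.2, -43.2, 117.3]
orientation: [3.141, -0.014, -1.538]
wrist_force: [-1.2, -22.9, -1.0]
width: -0.001
```

The force rose to 23 N at y = -43 with no further travel: it is against the stop. Back off and look.

Call:
servo_tool(
  rows=[
    {"linear":[0.4,0,0],"turn":0,"jaw":255},
    {"linear":[0.8,0,0],"turn":0,"jaw":255},
    {"linear":[0.6,0,-0.4],"turn":0,"jaw":150},
    {"linear":[0,0,-0.9],"turn":0,"jaw":60},
    {"linear":[0,0,-1],"turn":0,"jaw":60},
    {"linear":[0,0,-1],"turn":0,"jaw":60},
    {"linear":[0,0,-1],"turn":0,"jaw":60},
    {"linear":[0,0,-0.6],"turn":0,"jaw":60},
    {"linear":[0,0,0],"turn":0,"jaw":60},
    {"linear":[0,0,0],"turn":0,"jaw":60},
  ],
)

```text
clock: 33.15
eef_pos: [603.3, -81.2, 238.3]
orientation: [3.14, 0.001, -1.535]
wrist_force: [-0.4, 0.5, 0.1]
width: 0.765
```

```bash
python3 - <<'E'
from h import *
c=cam('scene','s12.png');d=cam('side','d12.png')
for c in(c,d):
    C=cloud(c)
    h=cv2.cvtColor(c['img'],cv2.COLOR_BGR2HSV);ok=c['range_z']>0
    b=ok&(h[...,0]>95)&(h[...,0]<125)&(h[...,1]>120)&(C[...,2]>93)&(C[...,2]<103)&(C[...,1]<240)&(C[...,0]>480)&(C[...,0]<720)&(C[...,1]>-150)
    p=C[b];print('lips',len(p),cv2.minAreaRect(p[:,:2].astype(np.float32)))
    m=ok&(h[...,0]>95)&(h[...,0]<125)&(h[...,1]>150)&(C[...,2]>80)&(C[...,2]<95)&(C[...,1]>240)&(C[...,0]<700)
    n,l,st,ce=cv2.connectedComponentsWithStats(m.astype(np.uint8))
    for i in range(1,n):
        if st[i,4]>25: q=C[l==i]; q=q[q[:,2]>84]; print(' bot',cv2.minAreaRect(q[:,:2].astype(np.float32))[:2],ce[i])
go(413,305,150,-88)
E
```

```text
lips 325 ((600.5037841796875, 117.45822143554688), (171.0945281982422, 191.0393524169922), 3.0052084922790527)
 bot ((414.1180419921875, 306.4319152832031), (33.7889289855957, 32.77956008911133)) [444.0754717  212.72641509]
 bot ((413.7865295410156, 413.3367614746094), (33.27107620239258, 35.50181198120117)) [482.97297297 220.10810811]
 bot ((530.8895874023438, 451.50933837890625), (34.60074234008789, 34.234458923339844)) [499.56737589 255.19148936]
lips 315 ((598.035400390625, 117.77323913574219), (171.13803100585938, 196.6646728515625), 1.9536446332931519)
 bot ((411.5495910644531, 307.176025390625), (35.60354995727539, 37.67322540283203)) [316.02941176 295.04411765]
 bot ((411.84088134765625, 415.9237976074219), (34.014610290527344, 37.016883850097656)) [305.27878788 326.24848485]
 bot ((528.2710571289062, 453.4599914550781), (33.674903869628906, 37.47857666015625)) [254.22988506 330.49425287]
clock 33.25 pos [603.2 -81.1 237.9] yaw -87.96 tilt [3.139e+00 1.000e-03] w 0.765 F [-1.   0.4  0.1]
turn 0.004 then lin [-15.7     7.063   3.514] rows>= 16 per row [-0.981  0.441  0.22 ]
```

View pics/s12.png

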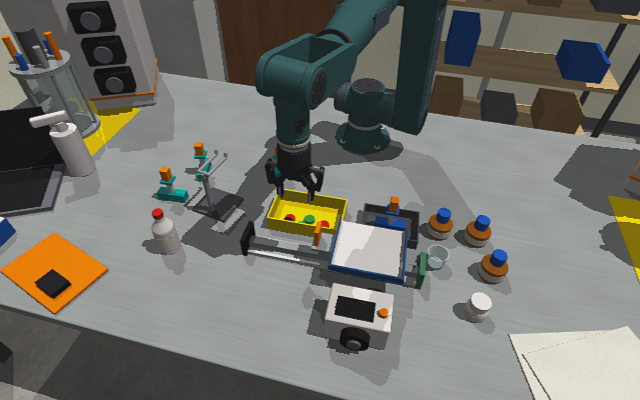

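View pics/d12.png

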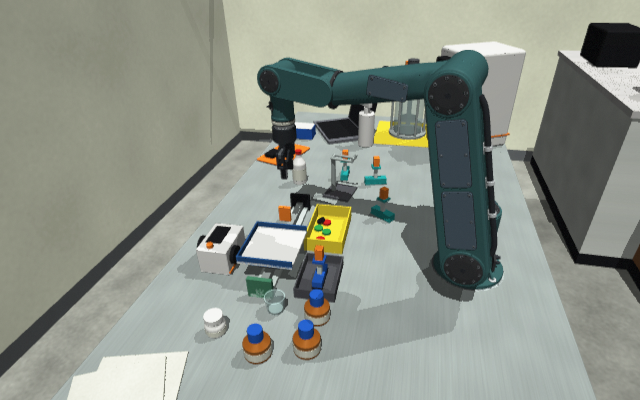

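Call:
servo_tool(
  rows=[
    {"linear":[-0.5,0.1,0],"turn":0,"jaw":30},
    {"linear":[-1,0.1,0],"turn":0,"jaw":30},
    {"linear":[-1,0.1,0],"turn":0,"jaw":30},
    {"linear":[-1,0.1,0],"turn":0,"jaw":30},
    {"linear":[-1,0.1,0],"turn":0,"jaw":30},
    {"linear":[-1,0.1,0],"turn":0,"jaw":30},
    {"linear":[-1,0.1,0],"turn":0,"jaw":30},
    {"linear":[-1,0.1,0],"turn":0,"jaw":30},
    {"linear":[-1,0.1,0],"turn":0,"jaw":30},
    {"linear":[-1,0.1,0],"turn":0,"jaw":30},
  ],
)

```text
clock: 34.5
eef_pos: [569.4, 156.9, 239.1]
orientation: [3.141, 0.0, -1.534]
wrist_force: [-0.1, -0.1, 0.5]
width: 0.886
```

Call:
servo_tool(
  rows=[
    {"linear":[-1,0.1,0],"turn":0,"jaw":30},
    {"linear":[-1,0.1,0],"turn":0,"jaw":30},
    {"linear":[-1,0.1,0],"turn":0,"jaw":30},
    {"linear":[-1,0.1,0],"turn":0,"jaw":30},
    {"linear":[-1,0.1,0],"turn":0,"jaw":30},
    {"linear":[-1,0.1,0],"turn":0,"jaw":30},
    {"linear":[-1,0.1,0],"turn":0,"jaw":30},
    {"linear":[-1,0.1,0],"turn":0,"jaw":30},
    {"linear":[-1,0.1,0],"turn":0,"jaw":30},
    {"linear":[-0.9,0.1,0],"turn":0,"jaw":30},
  ],
)

```text
clock: 35.75
eef_pos: [536.0, 403.3, 239.3]
orientation: [3.141, -0.0, -1.535]
wrist_force: [0.4, -0.4, -0.1]
width: 0.88
```

Call:
servo_tool(
  rows=[
    {"linear":[-0.7,0.1,0.3],"turn":0,"jaw":30},
    {"linear":[-0.5,0.1,0.6],"turn":0,"jaw":30},
    {"linear":[-0.2,0,0.8],"turn":0,"jaw":30},
    {"linear":[0,0,0.6],"turn":0,"jaw":30},
    {"linear":[0,0,0],"turn":0,"jaw":30},
    {"linear":[0,0,0],"turn":0,"jaw":30},
    {"linear":[0,0,0],"turn":0,"jaw":30},
  ],
)

```text
clock: 36.62
eef_pos: [530.9, 436.4, 183.4]
orientation: [-3.14, 0.001, -1.536]
wrist_force: [-0.5, 0.4, -0.0]
width: 0.884
```

```bash
cat >> h.py <<'E'
def wbot(f):
    c=cam('wrist',f);C=fcloud(c);h=cv2.cvtColor(c['img'],cv2.COLOR_BGR2HSV)
    for zl,zh in((82,95),(162,175)):
        m=(c['range_z']>0)&(h[...,0]>95)&(h[...,0]<125)&(h[...,1]>150)&(C[...,2]>zl)&(C[...,2]<zh)
        n,l,st,ce=cv2.connectedComponentsWithStats(m.astype(np.uint8))
        for i in range(1,n):
            if st[i,4]>60:
                q=C[l==i]; print(' cap top',np.round((np.percentile(q,1,axis=0)+np.percentile(q,99,axis=0))/2,1),np.round(np.ptp(q,axis=0)),np.round(ce[i]))
    return c
E
python3 - <<'E'
from h import *
go(529.5,452.5,76,-88)
wbot('w13.png')
E
```

```text
clock 36.62 pos [530.9 436.4 183.4] yaw -87.99 tilt [-3.14e+00  1.00e-03] w 0.884 F [-0.5  0.4 -0. ]
turn 0.001 then lin [-0.644  0.032  4.298] rows>= 5 per row [-0.129  0.006  0.86 ]
 cap top [594.4 211.9  88.5] [167.   9.  13.] [569. 143.]
 cap top [530.3 452.3  86.2] [36. 35.  8.] [301. 209.]
 cap top [440.9 162.3  84.7] [36. 36.  5.] [558. 287.]
 cap top [414.2 414.4  85.5] [36. 35.  7.] [341. 327.]
```

View pics/w13.png

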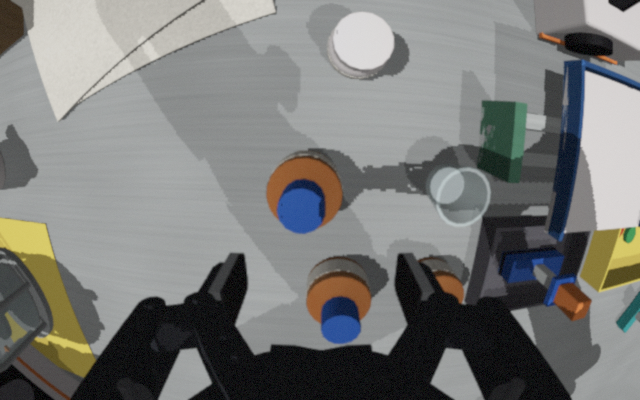

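Call:
servo_tool(
  rows=[
    {"linear":[-0.32,0.01,0.3],"turn":0,"jaw":30},
    {"linear":[-0.32,0.02,0.6],"turn":0,"jaw":30},
    {"linear":[0,0,0.8],"turn":0,"jaw":30},
    {"linear":[0,0,0.8],"turn":0,"jaw":30},
    {"linear":[0,0,0.8],"turn":0,"jaw":30},
    {"linear":[0,0,0.6],"turn":0,"jaw":30},
    {"linear":[0,0,0.4],"turn":0,"jaw":30},
    {"linear":[0,0,0],"turn":0,"jaw":30},
    {"linear":[0,0,0],"turn":0,"jaw":30},
  ],
)

```text
clock: 37.8
eef_pos: [529.4, 452.8, 75.6]
orientation: [-3.14, 0.001, -1.535]
wrist_force: [0.2, -0.7, 0.2]
width: 0.885
```

Call:
servo_tool(
  rows=[
    {"linear":[0,0,0],"turn":0,"jaw":140},
    {"linear":[0,0,0],"turn":0,"jaw":255},
    {"linear":[0,0,0],"turn":0,"jaw":255},
    {"linear":[0,0,0],"turn":0,"jaw":255},
    {"linear":[0,0,0],"turn":0,"jaw":255},
  ],
)

```text
clock: 38.42
eef_pos: [529.4, 452.5, 75.5]
orientation: [-3.14, 0.0, -1.535]
wrist_force: [-1.0, -1.1, 4.4]
width: 0.43
```

```bash
python3 - <<'E'
from h import *
go(632.2,165.1,230,-88)
E
```

```text
clock 38.42 pos [529.4 452.5  75.5] yaw -87.96 tilt [-3.14  0.  ] w 0.430 F [-1.  -1.1  4.4]
turn 0.004 then lin [11.634 -3.71  -6.179] rows>= 12 per row [ 0.969 -0.309 -0.515]
```

Call:
servo_tool(
  rows=[
    {"linear":[0,0,-0.3],"turn":0,"jaw":255},
    {"linear":[0,0,-0.7],"turn":0,"jaw":255},
    {"linear":[0,0,-0.9],"turn":0,"jaw":255},
    {"linear":[0,0,-0.9],"turn":0,"jaw":255},
    {"linear":[0,0,-0.9],"turn":0,"jaw":255},
    {"linear":[0,0,-0.9],"turn":0,"jaw":255},
    {"linear":[0.4,-0.1,-0.7],"turn":0,"jaw":255},
    {"linear":[0.7,-0.2,-0.5],"turn":0,"jaw":255},
    {"linear":[0.9,-0.3,-0.3],"turn":0,"jaw":255},
    {"linear":[0.9,-0.3,0],"turn":0,"jaw":255},
  ],
)

```text
clock: 39.67
eef_pos: [554.9, 378.6, 227.4]
orientation: [-3.141, -0.0, -1.536]
wrist_force: [1.1, 0.2, -1.3]
width: 0.428
```

Call:
servo_tool(
  rows=[
    {"linear":[0.9,-0.3,0],"turn":0,"jaw":255},
    {"linear":[0.9,-0.3,0],"turn":0,"jaw":255},
    {"linear":[0.9,-0.3,0],"turn":0,"jaw":255},
    {"linear":[0.9,-0.3,0],"turn":0,"jaw":255},
    {"linear":[0.9,-0.3,0],"turn":0,"jaw":255},
    {"linear":[0.9,-0.3,0],"turn":0,"jaw":255},
    {"linear":[0.9,-0.3,0],"turn":0,"jaw":255},
    {"linear":[0.9,-0.3,0],"turn":0,"jaw":255},
    {"linear":[0.8,-0.3,0],"turn":0,"jaw":255},
    {"linear":[0.6,-0.2,0],"turn":0,"jaw":255},
  ],
)

```text
clock: 40.92
eef_pos: [634.7, 167.1, 227.0]
orientation: [-3.142, -0.0, -1.536]
wrist_force: [0.1, 0.0, -2.0]
width: 0.431
```

Call:
servo_tool(
  rows=[
    {"linear":[0.2,-0.1,0],"turn":0,"jaw":255},
    {"linear":[0,0,0],"turn":0,"jaw":255},
    {"linear":[0,0,0],"turn":0,"jaw":255},
  ],
)

```text
clock: 41.3
eef_pos: [636.6, 164.4, 227.0]
orientation: [3.141, 0.0, -1.534]
wrist_force: [-0.3, 0.2, -1.5]
width: 0.432
```

```bash
python3 - <<'E'
from h import *
go(632.2,165.1,157,-88)
c=cam('wrist','w14.png');C=fcloud(c)
h=cv2.cvtColor(c['img'],cv2.COLOR_BGR2HSV)
b=(c['range_z']>0)&(h[...,0]>95)&(h[...,0]<125)&(h[...,1]>120)&(C[...,2]>93)&(C[...,2]<103)&(C[...,0]>480)&(C[...,0]<720)&(C[...,1]<240)
n,l,st,ce=cv2.connectedComponentsWithStats(b.astype(np.uint8))
i=1+np.argmax(st[1:,4]);p=C[b];print('lips',cv2.minAreaRect(p[:,:2].astype(np.float32)));p=C[l==i];print(cv2.minAreaRect(p[:,:2].astype(np.float32)))
b=(h[...,0]>95)&(h[...,0]<125)&(h[...,1]>120)&(c['range_z']<170)&(c['range_z']>0);print(b.sum())
E
```

```text
clock 41.30 pos [636.6 164.4 227. ] yaw -87.90 tilt [3.141 0.   ] w 0.432 F [-0.3  0.2 -1.5]
turn 0.01 then lin [-0.034  0.173  2.802] rows>= 3 per row [-0.011  0.058  0.934]
lips ((607.7625122070312, 117.32611083984375), (151.37921142578125, 189.7679443359375), 1.736549973487854)
((607.7625122070312, 117.32611083984375), (151.37921142578125, 189.7679443359375), 1.736549973487854)
7844
```

View pics/w14.png

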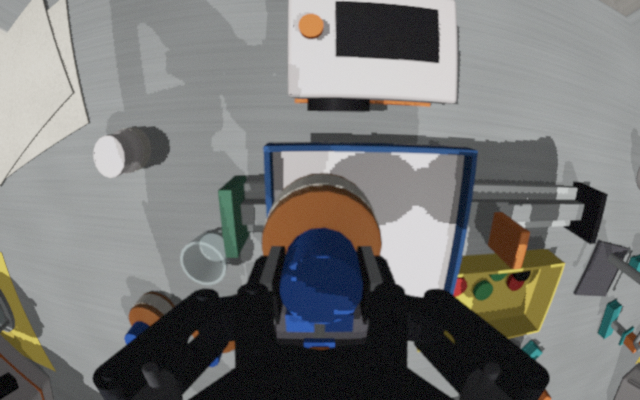

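Call:
servo_tool(
  rows=[
    {"linear":[0,0.17,0.4],"turn":0,"jaw":255},
    {"linear":[0,0,0.6],"turn":0,"jaw":255},
    {"linear":[0,0,0.6],"turn":0,"jaw":255},
    {"linear":[0,0,0.5],"turn":0,"jaw":255},
    {"linear":[0,0,0.4],"turn":0,"jaw":255},
    {"linear":[0,0,0.2],"turn":0,"jaw":255},
    {"linear":[0,0,0.1],"turn":0,"jaw":255},
    {"linear":[0,0,0],"turn":0,"jaw":255},
    {"linear":[0,0,0],"turn":0,"jaw":255},
  ],
)

```text
clock: 42.48
eef_pos: [632.8, 163.5, 157.7]
orientation: [-3.14, 0.0, -1.535]
wrist_force: [-0.8, 0.0, -1.5]
width: 0.428
```

Call:
servo_tool(
  rows=[
    {"linear":[0,0,0.06],"turn":0,"jaw":255},
    {"linear":[0,0,0],"turn":0,"jaw":255},
    {"linear":[0,0,0],"turn":0,"jaw":255},
  ],
)

```text
clock: 42.85
eef_pos: [632.5, 163.5, 155.6]
orientation: [-3.141, -0.0, -1.535]
wrist_force: [1.0, -0.1, -1.7]
width: 0.43
```

Call:
servo_tool(
  rows=[
    {"linear":[0,0,0.04],"turn":0,"jaw":255},
    {"linear":[0,0,0],"turn":0,"jaw":255},
    {"linear":[0,0,0],"turn":0,"jaw":255},
  ],
)

```text
clock: 43.22
eef_pos: [632.7, 163.5, 155.5]
orientation: [-3.14, -0.0, -1.535]
wrist_force: [-1.2, -0.5, 3.0]
width: 0.428
```

Call:
servo_tool(
  rows=[
    {"linear":[0,0,-0.03],"turn":0,"jaw":150},
    {"linear":[0,0,0],"turn":0,"jaw":80},
    {"linear":[0,0,0],"turn":0,"jaw":30},
    {"linear":[0,0,0],"turn":0,"jaw":30},
    {"linear":[0,0,0],"turn":0,"jaw":30},
    {"linear":[0,0,-0.4],"turn":0,"jaw":30},
    {"linear":[0,0,-0.8],"turn":0,"jaw":30},
    {"linear":[0,0,-0.9],"turn":0,"jaw":30},
    {"linear":[0,0,-0.9],"turn":0,"jaw":30},
    {"linear":[0,0,-0.6],"turn":0,"jaw":30},
  ],
)

```text
clock: 44.48
eef_pos: [633.2, 163.6, 248.8]
orientation: [-3.137, 0.001, -1.535]
wrist_force: [-0.1, 0.5, 0.4]
width: 0.887
```

```bash
python3 - <<'E'
from h import *
go(413,415,160,-88)
wbot('w15.png')
E
```

```text
clock 44.48 pos [633.2 163.6 248.8] yaw -87.96 tilt [-3.137e+00  1.000e-03] w 0.887 F [-0.1  0.5  0.4]
turn 0.004 then lin [-10.358   8.451   3.553] rows>= 11 per row [-0.942  0.768  0.323]
 cap top [584.8  26.2  89.9] [116.   5.  11.] [448. 234.]
 cap top [442.8 160.1  85. ] [35. 36.  6.] [319. 333.]
 cap top [634.  163.2 165.9] [36. 35.  7.] [322. 215.]
```

View pics/w15.png

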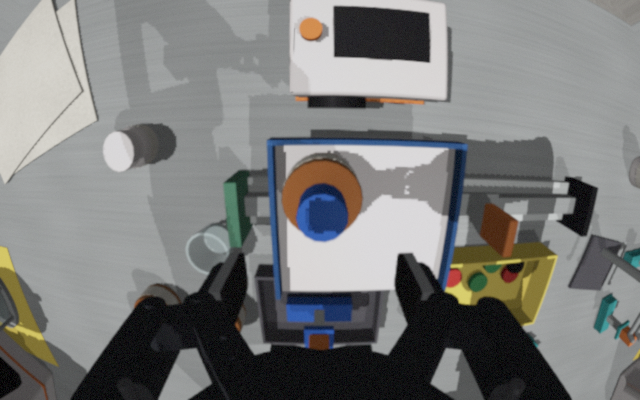

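Call:
servo_tool(
  rows=[
    {"linear":[-0.4,0.3,0],"turn":0,"jaw":30},
    {"linear":[-0.9,0.7,0],"turn":0,"jaw":30},
    {"linear":[-1,0.8,0],"turn":0,"jaw":30},
    {"linear":[-1,0.8,0],"turn":0,"jaw":30},
    {"linear":[-1,0.8,0],"turn":0,"jaw":30},
    {"linear":[-1,0.8,0],"turn":0,"jaw":30},
    {"linear":[-1,0.8,0],"turn":0,"jaw":30},
    {"linear":[-1,0.8,0],"turn":0,"jaw":30},
    {"linear":[-1,0.8,0],"turn":0,"jaw":30},
    {"linear":[-0.9,0.8,0.2],"turn":0,"jaw":30},
  ],
)

```text
clock: 45.78
eef_pos: [437.5, 387.7, 239.1]
orientation: [3.14, -0.001, -1.534]
wrist_force: [0.6, -0.2, 0.1]
width: 0.882
```

Call:
servo_tool(
  rows=[
    {"linear":[-0.7,0.6,0.5],"turn":0,"jaw":30},
    {"linear":[-0.4,0.3,0.8],"turn":0,"jaw":30},
    {"linear":[0,0,0.8],"turn":0,"jaw":30},
    {"linear":[0,0,0.7],"turn":0,"jaw":30},
    {"linear":[0,0,0.3],"turn":0,"jaw":30},
    {"linear":[0,0,0],"turn":0,"jaw":30},
    {"linear":[0,0,0],"turn":0,"jaw":30},
  ],
)

```text
clock: 46.65
eef_pos: [416.5, 413.6, 163.7]
orientation: [-3.14, 0.001, -1.535]
wrist_force: [1.0, 0.4, -0.1]
width: 0.877
```

```bash
python3 - <<'E'
from h import *
go(413.2,415,76,-88)
wbot('w16.png')
E
```

```text
clock 46.65 pos [416.5 413.6 163.7] yaw -87.98 tilt [-3.14e+00  1.00e-03] w 0.877 F [ 1.   0.4 -0.1]
turn 0.002 then lin [-0.06   0.129  3.509] rows>= 4 per row [-0.015  0.032  0.877]
 cap top [561.9 210.7  88.5] [103.   7.  13.] [575.  58.]
 cap top [440.  162.2  84.8] [37. 36.  6.] [586. 196.]
 cap top [413.6 414.4  86.1] [36. 34.  7.] [320. 222.]
 cap top [414.  307.1  85.5] [36. 38.  7.] [460. 225.]
```

Call:
servo_tool(
  rows=[
    {"linear":[-0.04,0.11,0.4],"turn":0,"jaw":30},
    {"linear":[0,0,0.7],"turn":0,"jaw":30},
    {"linear":[0,0,0.8],"turn":0,"jaw":30},
    {"linear":[0,0,0.8],"turn":0,"jaw":30},
    {"linear":[0,0,0.5],"turn":0,"jaw":30},
    {"linear":[0,0,0.3],"turn":0,"jaw":30},
    {"linear":[0,0,0],"turn":0,"jaw":30},
    {"linear":[0,0,0],"turn":0,"jaw":30},
  ],
)

```text
clock: 47.7
eef_pos: [413.6, 414.7, 76.1]
orientation: [-3.14, 0.001, -1.535]
wrist_force: [0.1, -0.2, -0.1]
width: 0.882
```

Call:
servo_tool(
  rows=[
    {"linear":[0,0,0],"turn":0,"jaw":140},
    {"linear":[0,0,0],"turn":0,"jaw":255},
    {"linear":[0,0,0],"turn":0,"jaw":255},
    {"linear":[0,0,0],"turn":0,"jaw":255},
    {"linear":[0,0,0],"turn":0,"jaw":255},
  ],
)

```text
clock: 48.32
eef_pos: [413.5, 414.3, 76.0]
orientation: [-3.141, 0.0, -1.535]
wrist_force: [-0.4, -2.3, 6.2]
width: 0.429
```

Call:
servo_tool(
  rows=[
    {"linear":[0,0,-0.3],"turn":0,"jaw":255},
    {"linear":[0,0,-0.7],"turn":0,"jaw":255},
    {"linear":[0,0,-0.9],"turn":0,"jaw":255},
    {"linear":[0,0,-0.9],"turn":0,"jaw":255},
    {"linear":[0,0,-0.9],"turn":0,"jaw":255},
    {"linear":[0,0,-0.9],"turn":0,"jaw":255},
    {"linear":[0,0,-0.9],"turn":0,"jaw":255},
    {"linear":[0,0,-0.9],"turn":0,"jaw":255},
    {"linear":[0,0,-0.6],"turn":0,"jaw":255},
  ],
)

```text
clock: 49.45
eef_pos: [413.3, 414.6, 252.1]
orientation: [-3.14, 0.001, -1.535]
wrist_force: [-0.6, 0.1, -3.8]
width: 0.428
```

```bash
python3 - <<'E'
from h import *
go(636.2,73.2,250,-88)
E
```

```text
clock 49.45 pos [413.3 414.6 252.1] yaw -87.95 tilt [-3.14e+00  1.00e-03] w 0.428 F [-0.6  0.1 -3.8]
turn 0.005 then lin [13.958 -8.434  0.083] rows>= 14 per row [ 0.997 -0.602  0.006]
```

Call:
servo_tool(
  rows=[
    {"linear":[0.4,-0.3,0],"turn":0,"jaw":255},
    {"linear":[0.8,-0.5,0],"turn":0,"jaw":255},
    {"linear":[1,-0.6,0],"turn":0,"jaw":255},
    {"linear":[1,-0.6,0],"turn":0,"jaw":255},
    {"linear":[1,-0.6,0],"turn":0,"jaw":255},
    {"linear":[1,-0.6,0],"turn":0,"jaw":255},
    {"linear":[1,-0.6,0],"turn":0,"jaw":255},
    {"linear":[1,-0.6,0],"turn":0,"jaw":255},
    {"linear":[1,-0.6,0],"turn":0,"jaw":255},
    {"linear":[1,-0.6,0],"turn":0,"jaw":255},
  ],
)

```text
clock: 50.7
eef_pos: [561.5, 187.6, 248.5]
orientation: [3.139, -0.001, -1.536]
wrist_force: [0.1, 0.8, -3.0]
width: 0.425
```

Call:
servo_tool(
  rows=[
    {"linear":[1,-0.6,0],"turn":0,"jaw":255},
    {"linear":[1,-0.6,0],"turn":0,"jaw":255},
    {"linear":[1,-0.6,0],"turn":0,"jaw":255},
    {"linear":[0.9,-0.5,0],"turn":0,"jaw":255},
    {"linear":[0.6,-0.4,0],"turn":0,"jaw":255},
    {"linear":[0.25,-0.2,0],"turn":0,"jaw":255},
    {"linear":[0,0,0],"turn":0,"jaw":255},
    {"linear":[0,0,0],"turn":0,"jaw":255},
    {"linear":[0,0,0],"turn":0,"jaw":255},
  ],
)

```text
clock: 51.82
eef_pos: [637.7, 74.2, 250.6]
orientation: [-3.141, 0.0, -1.534]
wrist_force: [-0.8, 0.2, -2.7]
width: 0.426
```

```bash
python3 - <<'E'
from h import *
go(636.2,73.2,158,-88)
cam('wrist','w17.png')
E
```

```text
clock 51.83 pos [637.7  74.2 250.6] yaw -87.89 tilt [-3.141  0.   ] w 0.426 F [-0.8  0.2 -2.7]
turn 0.011 then lin [0.038 0.06  3.702] rows>= 4 per row [0.01  0.015 0.926]
```

View pics/w17.png

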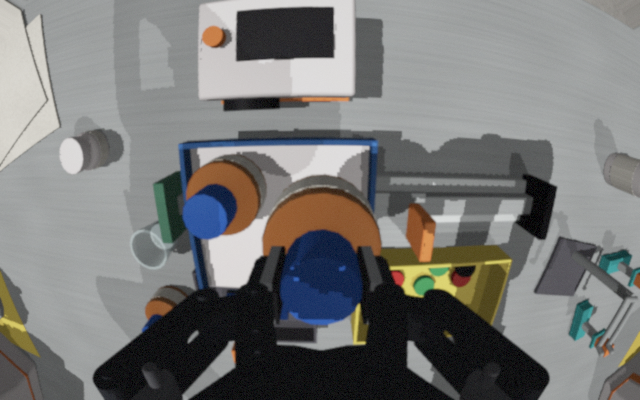

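Call:
servo_tool(
  rows=[
    {"linear":[0.03,0.05,0.4],"turn":0,"jaw":255},
    {"linear":[0,0,0.7],"turn":0,"jaw":255},
    {"linear":[0,0,0.7],"turn":0,"jaw":255},
    {"linear":[0,0,0.7],"turn":0,"jaw":255},
    {"linear":[0,0,0.6],"turn":0,"jaw":255},
    {"linear":[0,0,0.4],"turn":0,"jaw":255},
    {"linear":[0,0,0.2],"turn":0,"jaw":255},
    {"linear":[0,0,0.05],"turn":0,"jaw":255},
    {"linear":[0,0,0],"turn":0,"jaw":255},
    {"linear":[0,0,0],"turn":0,"jaw":255},
  ],
)

```text
clock: 53.12
eef_pos: [637.1, 72.6, 157.4]
orientation: [-3.14, -0.0, -1.535]
wrist_force: [-0.3, -0.7, -3.7]
width: 0.427
```

Call:
servo_tool(
  rows=[
    {"linear":[0,0,0.04],"turn":0,"jaw":255},
    {"linear":[0,0,0],"turn":0,"jaw":255},
    {"linear":[0,0,0],"turn":0,"jaw":255},
  ],
)

```text
clock: 53.5
eef_pos: [637.1, 72.5, 156.1]
orientation: [-3.14, -0.0, -1.535]
wrist_force: [0.8, 0.3, -1.3]
width: 0.429
```

Call:
servo_tool(
  rows=[
    {"linear":[0,0,0.04],"turn":0,"jaw":255},
    {"linear":[0,0,0],"turn":0,"jaw":255},
    {"linear":[0,0,0],"turn":0,"jaw":255},
  ],
)

```text
clock: 53.88
eef_pos: [637.2, 72.5, 156.1]
orientation: [-3.139, -0.0, -1.535]
wrist_force: [-2.0, -0.3, 5.3]
width: 0.428
```

Call:
servo_tool(
  rows=[
    {"linear":[0,0,-0.03],"turn":0,"jaw":150},
    {"linear":[0,0,0],"turn":0,"jaw":80},
    {"linear":[0,0,0],"turn":0,"jaw":40},
    {"linear":[0,0,0],"turn":0,"jaw":40},
    {"linear":[0,0,0],"turn":0,"jaw":40},
    {"linear":[0,0,-0.4],"turn":0,"jaw":40},
    {"linear":[0,0,-0.8],"turn":0,"jaw":40},
    {"linear":[0,0,-0.9],"turn":0,"jaw":40},
    {"linear":[0,0,-0.9],"turn":0,"jaw":40},
    {"linear":[0,0,-0.6],"turn":0,"jaw":40},
  ],
)

```text
clock: 55.12
eef_pos: [637.2, 72.6, 247.7]
orientation: [-3.139, -0.0, -1.535]
wrist_force: [0.7, 0.5, 0.5]
width: 0.843
```

```bash
python3 - <<'E'
from h import *
go(413,307,180,-88)
wbot('w18.png')
E
```

```text
clock 55.12 pos [637.2  72.6 247.7] yaw -87.95 tilt [-3.139 -0.   ] w 0.843 F [0.7 0.5 0.5]
turn 0.005 then lin [-9.683  8.635  2.707] rows>= 10 per row [-0.968  0.864  0.271]
 cap top [660.4 209.3  89.9] [27.  2. 11.] [184. 161.]
 cap top [441.8 153.7  84.9] [36. 25.  6.] [253. 333.]
 cap top [634.  162.1 165.6] [37. 37.  7.] [202. 216.]
 cap top [637.3  72.5 166.1] [36. 35.  7.] [322. 217.]
```

Call:
servo_tool(
  rows=[
    {"linear":[-0.4,0.4,0],"turn":0,"jaw":30},
    {"linear":[-0.8,0.7,0],"turn":0,"jaw":30},
    {"linear":[-1,0.9,0],"turn":0,"jaw":30},
    {"linear":[-1,0.9,0],"turn":0,"jaw":30},
    {"linear":[-1,0.9,0],"turn":0,"jaw":30},
    {"linear":[-1,0.9,0],"turn":0,"jaw":30},
    {"linear":[-1,0.9,0],"turn":0,"jaw":30},
    {"linear":[-1,0.9,0],"turn":0,"jaw":30},
    {"linear":[-1,0.9,0],"turn":0,"jaw":30},
    {"linear":[-0.8,0.7,0.2],"turn":0,"jaw":30},
  ],
)

```text
clock: 56.42
eef_pos: [424.1, 291.2, 239.2]
orientation: [3.14, -0.0, -1.534]
wrist_force: [-0.1, -0.2, -0.1]
width: 0.882
```

Call:
servo_tool(
  rows=[
    {"linear":[-0.5,0.4,0.5],"turn":0,"jaw":30},
    {"linear":[-0.2,0.1,0.8],"turn":0,"jaw":30},
    {"linear":[0,0,0.8],"turn":0,"jaw":30},
    {"linear":[0,0,0.7],"turn":0,"jaw":30},
    {"linear":[0,0,0.3],"turn":0,"jaw":30},
    {"linear":[0,0,0],"turn":0,"jaw":30},
    {"linear":[0,0,0],"turn":0,"jaw":30},
  ],
)

```text
clock: 57.3
eef_pos: [413.8, 307.4, 163.6]
orientation: [-3.14, 0.001, -1.535]
wrist_force: [-0.4, 0.4, -0.3]
width: 0.884
```

```bash
python3 - <<'E'
from h import *
go(413.2,307,76,-88)
wbot('w19.png')
E
```

```text
clock 57.30 pos [413.8 307.4 163.6] yaw -87.97 tilt [-3.14e+00  1.00e-03] w 0.884 F [-0.4  0.4 -0.3]
turn 0.003 then lin [0.016 0.024 3.505] rows>= 4 per row [0.004 0.006 0.876]
 cap top [544.  210.   88.5] [69.  4. 13.] [471.  46.]
 cap top [566.9  25.7  88.6] [102.  10.  13.] [625.  71.]
 cap top [440.2 161.1  84.9] [37. 38.  6.] [502. 186.]
 cap top [413.8 306.   85.9] [36. 35.  7.] [323. 219.]
```

View pics/w19.png

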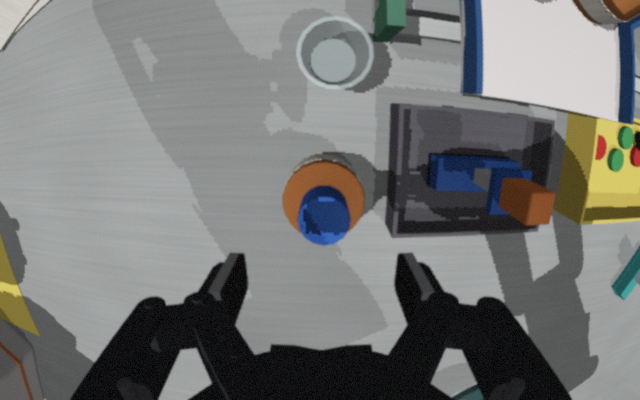

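Call:
servo_tool(
  rows=[
    {"linear":[0.03,0,0.4],"turn":0,"jaw":30},
    {"linear":[0,0,0.7],"turn":0,"jaw":30},
    {"linear":[0,0,0.8],"turn":0,"jaw":30},
    {"linear":[0,0,0.8],"turn":0,"jaw":30},
    {"linear":[0,0,0.5],"turn":0,"jaw":30},
    {"linear":[0,0,0.3],"turn":0,"jaw":30},
    {"linear":[0,0,0],"turn":0,"jaw":30},
    {"linear":[0,0,0],"turn":0,"jaw":30},
  ],
)

```text
clock: 58.35
eef_pos: [413.8, 306.8, 76.0]
orientation: [-3.14, 0.001, -1.535]
wrist_force: [-0.8, 0.2, -0.3]
width: 0.883
```

Call:
servo_tool(
  rows=[
    {"linear":[0,0,0],"turn":0,"jaw":140},
    {"linear":[0,0,0],"turn":0,"jaw":255},
    {"linear":[0,0,0],"turn":0,"jaw":255},
    {"linear":[0,0,0],"turn":0,"jaw":255},
    {"linear":[0,0,0],"turn":0,"jaw":255},
  ],
)

```text
clock: 58.98
eef_pos: [413.7, 306.4, 76.0]
orientation: [-3.141, -0.0, -1.535]
wrist_force: [-0.6, -2.9, 5.4]
width: 0.43
```

Call:
servo_tool(
  rows=[
    {"linear":[0,0,-0.3],"turn":0,"jaw":255},
    {"linear":[0,0,-0.7],"turn":0,"jaw":255},
    {"linear":[0,0,-0.9],"turn":0,"jaw":255},
    {"linear":[0,0,-0.9],"turn":0,"jaw":255},
    {"linear":[0,0,-0.9],"turn":0,"jaw":255},
    {"linear":[0,0,-0.9],"turn":0,"jaw":255},
    {"linear":[0,0,-0.9],"turn":0,"jaw":255},
    {"linear":[0,0,-0.9],"turn":0,"jaw":255},
    {"linear":[0,0,-0.6],"turn":0,"jaw":255},
  ],
)

```text
clock: 60.1
eef_pos: [413.4, 306.8, 252.0]
orientation: [-3.14, 0.001, -1.535]
wrist_force: [0.9, -0.7, -3.8]
width: 0.428
```

```bash
python3 - <<'E'
from h import *
go(560.5,116,250,-88)
E
```

```text
clock 60.10 pos [413.4 306.8 252. ] yaw -87.94 tilt [-3.14e+00  1.00e-03] w 0.428 F [ 0.9 -0.7 -3.8]
turn 0.006 then lin [ 7.832 -5.615  0.082] rows>= 8 per row [ 0.979 -0.702  0.01 ]
```

Call:
servo_tool(
  rows=[
    {"linear":[0.4,-0.3,0],"turn":0,"jaw":255},
    {"linear":[0.8,-0.6,0],"turn":0,"jaw":255},
    {"linear":[1,-0.7,0],"turn":0,"jaw":255},
    {"linear":[1,-0.7,0],"turn":0,"jaw":255},
    {"linear":[1,-0.7,0],"turn":0,"jaw":255},
    {"linear":[1,-0.7,0],"turn":0,"jaw":255},
    {"linear":[1,-0.7,0],"turn":0,"jaw":255},
    {"linear":[0.9,-0.7,0],"turn":0,"jaw":255},
    {"linear":[0.5,-0.4,0],"turn":0,"jaw":255},
    {"linear":[0.2,-0.1,0],"turn":0,"jaw":255},
  ],
)

```text
clock: 61.35
eef_pos: [560.2, 115.7, 249.2]
orientation: [3.139, -0.0, -1.536]
wrist_force: [0.2, 0.4, -3.4]
width: 0.426
```

Call:
servo_tool(
  rows=[
    {"linear":[0,0,0],"turn":0,"jaw":255},
    {"linear":[0,0,0],"turn":0,"jaw":255},
    {"linear":[0,0,0],"turn":0,"jaw":255},
  ],
)

```text
clock: 61.72
eef_pos: [559.8, 117.3, 250.5]
orientation: [-3.141, 0.0, -1.534]
wrist_force: [0.1, -0.5, -3.3]
width: 0.429
```

```bash
python3 - <<'E'
from h import *
go(560,117,158,-88)
cam('wrist','w20.png')
E
```

```text
clock 61.73 pos [559.8 117.3 250.5] yaw -87.89 tilt [-3.141  0.   ] w 0.429 F [ 0.1 -0.5 -3.3]
turn 0.011 then lin [ 0.013 -0.009  3.7  ] rows>= 4 per row [ 0.003 -0.002  0.925]
```

View pics/w20.png

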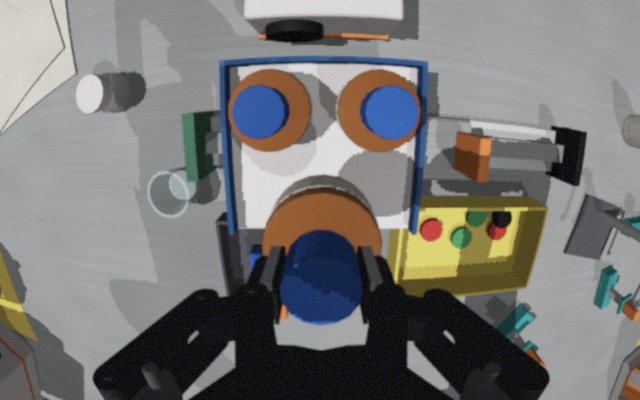

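Call:
servo_tool(
  rows=[
    {"linear":[0,0,0.4],"turn":0,"jaw":255},
    {"linear":[0,0,0.7],"turn":0,"jaw":255},
    {"linear":[0,0,0.7],"turn":0,"jaw":255},
    {"linear":[0,0,0.7],"turn":0,"jaw":255},
    {"linear":[0,0,0.6],"turn":0,"jaw":255},
    {"linear":[0,0,0.4],"turn":0,"jaw":255},
    {"linear":[0,0,0.2],"turn":0,"jaw":255},
    {"linear":[0,0,0.05],"turn":0,"jaw":255},
    {"linear":[0,0,0],"turn":0,"jaw":255},
    {"linear":[0,0,0],"turn":0,"jaw":255},
  ],
)

```text
clock: 63.02
eef_pos: [560.5, 116.7, 157.3]
orientation: [-3.14, -0.0, -1.535]
wrist_force: [0.1, -0.4, -3.9]
width: 0.424
```

Call:
servo_tool(
  rows=[
    {"linear":[0,0,0.05],"turn":0,"jaw":255},
    {"linear":[0,0,0],"turn":0,"jaw":255},
    {"linear":[0,0,0],"turn":0,"jaw":255},
  ],
)

```text
clock: 63.4
eef_pos: [560.5, 116.6, 156.1]
orientation: [-3.14, 0.0, -1.535]
wrist_force: [-0.1, 0.7, 1.0]
width: 0.425
```

Call:
servo_tool(
  rows=[
    {"linear":[0,0,0],"turn":0,"jaw":180},
    {"linear":[0,0,0],"turn":0,"jaw":100},
    {"linear":[0,0,0],"turn":0,"jaw":40},
    {"linear":[0,0,0],"turn":0,"jaw":40},
    {"linear":[0,0,0],"turn":0,"jaw":40},
    {"linear":[0,0,-0.4],"turn":0,"jaw":40},
    {"linear":[0,0,-0.8],"turn":0,"jaw":40},
    {"linear":[0,0,-1],"turn":0,"jaw":40},
    {"linear":[0,0,-1],"turn":0,"jaw":40},
    {"linear":[0,0,-1],"turn":0,"jaw":40},
  ],
)

```text
clock: 64.65
eef_pos: [560.2, 116.6, 262.1]
orientation: [-3.14, 0.0, -1.535]
wrist_force: [0.6, -0.2, -0.9]
width: 0.846
```

Call:
servo_tool(
  rows=[
    {"linear":[0,0.6,-0.8],"turn":0,"jaw":40},
    {"linear":[0,1,-0.8],"turn":0,"jaw":40},
    {"linear":[0,1,-0.5],"turn":0,"jaw":40},
    {"linear":[0,1,0],"turn":0,"jaw":40},
    {"linear":[0,1,0],"turn":0,"jaw":40},
    {"linear":[0,0.5,0],"turn":0,"jaw":40},
    {"linear":[0,0,0],"turn":0,"jaw":40},
    {"linear":[0,0,0],"turn":0,"jaw":40},
  ],
)

```text
clock: 65.65
eef_pos: [433.1, 112.1, 312.7]
orientation: [-3.141, -0.0, -1.535]
wrist_force: [0.3, 0.1, 0.5]
width: 0.842
```

```bash
python3 - <<'E'
from h import *
print(ctrl.get_state()['eef_pos'])
for n in('scene','side'):
    c=cam(n);C=cloud(c);h=cv2.cvtColor(c['img'],cv2.COLOR_BGR2HSV);ok=c['range_z']>0
    bl=ok&(h[...,0]>95)&(h[...,0]<125)&(h[...,1]>120)
    b=bl&(C[...,2]>92)&(C[...,2]<103)&(C[...,1]<240)&(C[...,0]>480)&(C[...,0]<720)
    p=C[b];r=cv2.minAreaRect(p[:,:2].astype(np.float32));print(n,'lips',r)
    m=bl&(C[...,2]>162)&(C[...,2]<175)
    k,l,st,ce=cv2.connectedComponentsWithStats(m.astype(np.uint8))
    for i in range(1,k):
        if st[i,4]>25:
            q=C[l==i];q=q[q[:,2]>np.percentile(q[:,2],95)-4];print(' bottle',np.round((q.max(0)+q.min(0))/2,1))
    m=ok&(h[...,0]>5)&(h[...,0]<18)&(h[...,1]>170)&(C[...,0]>400)&(C[...,0]<660)&(C[...,1]>-60)&(C[...,1]<240)&(C[...,2]>121)
    k,l,st,ce=cv2.connectedComponentsWithStats(m.astype(np.uint8))
    for i in range(1,k):
        if st[i,4]>8:q=C[l==i];print(' orange',np.round(q.mean(0),1),np.round(q[:,2].max()))
    g=ok&(h[...,0]>60)&(h[...,0]<95)&(h[...,1]>80)&(C[...,0]>520)&(C[...,0]<680)&(C[...,1]>195)&(C[...,1]<260)
    q=C[g];print(' stop',q.min(0),q.max(0)) if len(q) else 0
    a=cv2.resize(c['img'][(180 if n=='scene' else 190):(320),(240 if n=='scene' else 230):(460 if n=='scene' else 370)],None,fx=3.6,fy=3.6,interpolation=cv2.INTER_CUBIC);cv2.imwrite('pics/f_%s.png'%n,a)
cam('wrist','w21.png')
E
```

```text
[433.09741402 112.0531205  312.72248372]
scene lips ((600.779296875, 117.7750244140625), (169.33470153808594, 189.49269104003906), 1.8446701765060425)
 bottle [561.2 117.2 167.4]
 bottle [637.   73.1 168.3]
 bottle [634.4 162.8 168. ]
 orange [443.  159.2 126. ] 129.0
 orange [575.  117.  127.8] 136.0
 orange [607.1 -21.1 132.3] 137.0
 orange [645.2  74.  128.5] 136.0
 orange [644.8 162.6 128.4] 136.0
 stop [556.48632267 252.17210559   6.08995244] [632.56555864 259.90504051  69.39051588]
side lips ((598.6195068359375, 119.6664810180664), (170.92543029785156, 192.80360412597656), 2.783517599105835)
 bottle [634.   76.1 168.7]
 bottle [558.2 117.6 168.7]
 bottle [631.1 164.2 168.4]
 orange [601.  -18.  130.1] 137.0
 orange [622.   86.9 128.7] 137.0
 orange [552.3 133.  128.7] 137.0
 orange [624.2 179.4 128.4] 137.0
 orange [438.5 164.3 126.3] 130.0
 stop [554.42457127 251.08088879  38.17660122] [628.36482114 259.74677843  68.86833292]
```

View pics/f_scene.png

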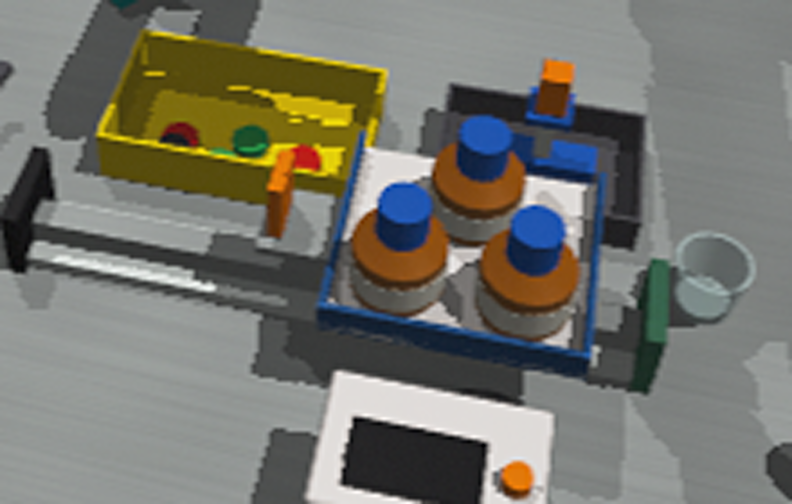

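View pics/f_side.png

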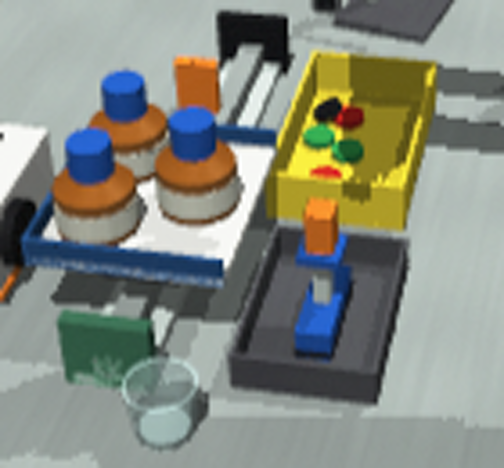

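View pics/w21.png

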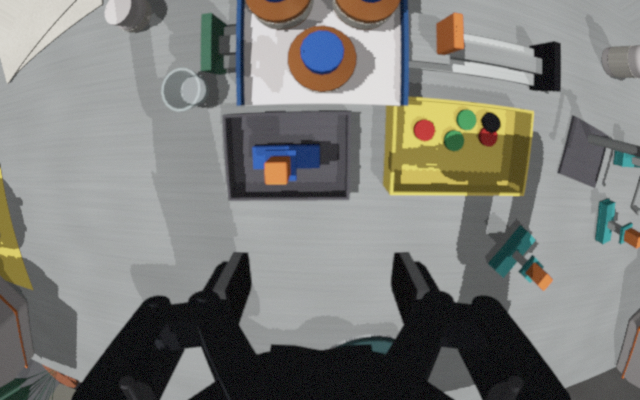

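```bash
python3 - <<'E'
from h import *
for n in('scene','side'):
    c=load(n);C=cloud(c);h=cv2.cvtColor(c['img'],cv2.COLOR_BGR2HSV);ok=c['range_z']>0
    m=ok&(h[...,2]<60)&(C[...,0]>560)&(C[...,0]<670)&(C[...,1]>-260)&(C[...,1]<-150)&(C[...,2]>8)&(C[...,2]<90)
    q=C[m];print(n,'black',len(q),np.percentile(q,3,axis=0),np.percentile(q,97,axis=0))
    m=ok&(C[...,0]>670)&(C[...,0]<760)&(C[...,1]>0)&(C[...,1]<260)&(C[...,2]>60)&((h[...,1]<100))
    q=C[m];print(' pump min x z>60',np.percentile(q,2,axis=0),len(q))
    m=ok&(h[...,2]<70)&(C[...,0]>640)&(C[...,0]<760)&(C[...,1]>0)&(C[...,1]<260)&(C[...,2]>10)
    q=C[m];print(' dark',np.percentile(q,2,axis=0),np.percentile(q,98,axis=0),len(q))
c=load('scene')
cv2.imwrite('pics/g1.png',cv2.resize(c['img'][225:300,320:440],None,fx=6,fy=6,interpolation=cv2.INTER_CUBIC))
c=load('side')
cv2.imwrite('pics/g2.png',cv2.resize(c['img'][210:310,190:300],None,fx=6,fy=6,interpolation=cv2.INTER_CUBIC))
E
```

```text
scene black 340 [ 579.16013551 -230.52910373   14.59110793] [ 648.86870352 -158.48454258   67.49999046]
 pump min x z>60 [670.99509324  48.68389075  72.05106187] 967
 dark [643.34744588  28.85340552  71.73339823] [717.00523948 208.46514004 161.10780066] 715
side black 206 [ 571.75542979 -226.3725168    18.03573009] [ 642.75669443 -213.82743928   67.89113769]
 pump min x z>60 [676.4104302   55.53704851  60.75158126] 664
 dark [673.8347888   99.89032051  32.79540707] [759.35090528 191.67497339  96.33965605] 178
```

View pics/g1.png

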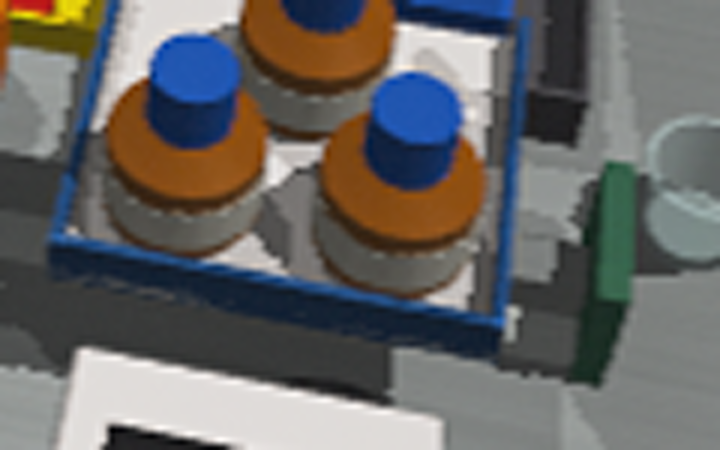

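View pics/g2.png

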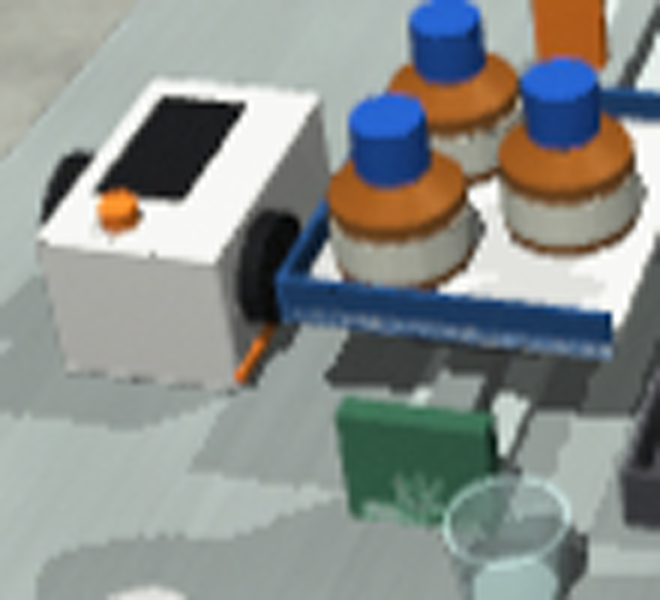

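```bash
python3 - <<'E'
from h import *
print(ctrl.job_done(), ctrl.get_state()['clock'])
E
```

```text
the job is handed in; nothing more can be done
the job is handed in; nothing more can be done
```

The job is done and handed in at about 66 s of the 208 s allowed; the hand-in gives no verdict.

**What I did:** I lifted the scraper off its fork and wiped all five caps into the yellow tray in two passes. I then stood the scraper in the soak pan, pushed the carrier home, and put all three amber bottles on the plate. One bottle had been knocked aside by a few centimetres before I picked it up; I measured it again and grasped it without trouble.

**Last checks from the cameras:**
- **Caps:** all five were lying in the tray and the plate was clear.
- **Scraper:** it was standing upright, close to the centre of the pan.
- **Bottles:** each stood upright, at about (-39, 0), (35, 45) and (37, -45) mm from the plate centre, well inside the limits.
- **Bystanders:** the beaker, jar and wash bottle looked upright and untouched, and the gripper was clear of everything.

**Carrier position:** I could not read the joint directly. The paddle moved about 191.5 mm and stopped hard at 23 N. A visible gap of about 35 mm remains between the plate's edge and the green stop. However, the rail's two end blocks put the plate centre at y of about 117 mm when the joint is at 200 mm. I measured about 118 mm, so I took the carrier as home.

**Camera agreement:** the scene and side cameras disagreed by 2–3 mm throughout, so I averaged them for the plate position.

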